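# Hang the parts pail on the spring-balanced swing arm

## Task

Pick up the small lidded steel pail by its wooden grip and hang its bail bar in the notch at the tip of the spring-balanced swing arm, then go down gently with it, a few centimetres a second at most, as the arm sinks, and let go only when the arm carries the pail's whole weight, so that the arm hardly moves on release. Never let the arm jerk or drop, do not push it down to its bottom stop, and do not ram or force it. Leave the other things on the bench where they are, and finish with the pail hanging still from the arm.

Things in the scene. Friction and masses are not known exactly. Their poses are not given: they have to be found in the camera images.
- pail_grip (a point): centre of the square wooden grip (26 x 26 mm, 50 mm tall, sides along the pail's x and y) on top of the lidded steel pail; on the pail's axis, 149 mm above its underside, z up. Pail: 83 mm wide, 48 mm tall, flat lid; two flat side straps at y = +-42 mm carry the bail bar above the lid; an 8 mm stem, 17 mm long, joins bar and grip. It weighs 0.3 to 0.8 kg, unknown beforehand
- bail_bar (a point): centre of the pail's round bail bar (8 mm thick, along the pail's y axis), 104 mm above the pail's underside and 45 mm below pail_grip; axes those of the pail. The open window between lid and bar is 52 mm high and 81 mm wide. Either way round may be hung. To hang, the bar passes over the arm's lip from beyond the tip, the arm going through the window, and lies across the notch
- peg_seat (a point): notch at the swing arm's tip: middle of its floor, the top face of the 12 x 12 mm arm. x points from the tip back along the arm to its pivot, 240 mm away; z is normal to the top face. 18 mm long along x, open at the sides, between an inner collar (10 mm high) and an upturned lip at the very tip (12 mm high, 6 mm thick, 16 mm wide). Hung, bail_bar is 4 mm above it. Unloaded, about 0.265 m above the bench
- beam (a joint): tilt of the swing arm, rad: 0 = unloaded, against its upper stop, tip pointing 0.25 rad upward; grows as it sinks about its pivot 0.20 m above the bench. A spring holds it: yields from about 1.3 N at the notch, then sinks about 19 mm per newton, to rest at 0.1 to 0.55 rad by the pail's weight; bottom stop at 0.66. Lightly damped: drops or springs back if let go out of balance
- swivel (a joint): turn of the swing arm about its upright post, rad, anticlockwise from above; turns under a light sideways push (about 0.5 N at the tip) and stays
- balancer: fixed round cast base (110 mm wide) and post of the swing arm; origin under its centre
- nail_tin: bystander: open tin of nails, 74 mm wide, 61 mm tall; origin under its centre
- whetstone: bystander: grey whetstone, 48 x 152 x 24 mm; origin under its centre
- pliers: bystander: pliers lying flat, 49 x 165 x 12 mm; origin under their centre
- spanner_17: bystander: open-ended spanner lying flat, 33 x 191 x 6 mm; origin under its centre
There are look-alikes about, which are no part of the job. Of the things that look like the part that bears pail_grip, the larger one is meant.

How it is judged (in metres and radians):
On the way, in this order (a step that is already met when the one before it is completed fails the run):
1. the pail is lifted clear of the bench (height (world z) of bail_bar above 0.15 m), for 0.1 s.
2. the bail bar lies in the notch and the arm has begun to sink under it (x of bail_bar in the frame of peg_seat between -0.012 and 0.012 m and y of bail_bar in the frame of peg_seat between -0.03 and 0.03 m and z of bail_bar in the frame of peg_seat between -0.001 and 0.01 m and value of joint beam above 0.03 rad), for 0.2 s.
At the end, for the whole second after the job is handed in: the pail's bail bar lies in the notch (bar centre within 12 mm along the arm, 30 mm across it, and under 10 mm above the notch floor), the pail hangs from the sunken arm (tilt joint 0.06 to 0.62 rad), upright within 0.25 rad, released and at rest (pail under 0.03 m/s, arm under 0.05 rad/s) (x of bail_bar in the frame of peg_seat between -0.012 and 0.012 m and y of bail_bar in the frame of peg_seat between -0.03 and 0.03 m and z of bail_bar in the frame of peg_seat between -0.001 and 0.01 m and value of joint beam between 0.06 and 0.62 rad and velocity of joint beam between -0.05 and 0.05 rad/s and linear speed of pail below 0.03 m/s and angle between bail_bar's own z axis and vertical below 0.25 rad and contact force between the fingers and pail below 0.05 N); the robot touches nothing.
It fails at once if the swing arm jerks, drops or springs back (tilt faster than 0.27 rad/s) (velocity of joint beam above 0.27 rad/s or velocity of joint beam below -0.27 rad/s).
It fails at once if the arm is pushed down to its bottom stop (tilt over 0.64 rad) (value of joint beam above 0.64 rad).
It fails at once if the arm is rammed or forced (over 20 N) (contact force between beam and anything else above 20 N).
It fails at once if another thing on the bench is moved by more than 30 mm (distance of any of nail_tin, whetstone, pliers, spanner_17 from where it was at the start of the episode above 0.03 m).
It also fails if it takes over 67 s, if anything falls off the work surface, if the arm or the gripper's body presses on something with over 40 N, if the wrist force passes 120 N, or if a joint passes its speed limit or range.

## Robot

A 6-joint arm with a two-finger parallel gripper is mounted at the origin on a cart in front of the work surface, level with it; the furniture and walls round the work are solid. World frame = base frame: x ahead of the robot, y to its left, z up, the work surface at z = 0. Lengths are in m, angles in degrees, forces in N, time in s.
With the tool pointing down it reaches from about 0.35 to 0.875 m from the base axis. Payload 4.2 kg.
Tool frame: the origin (TCP) lies midway between the tips of the shut fingers; the grasp point (between the pads) lies 19 mm behind it; z points along the fingers, y is the direction in which the jaws open and shut (so a half turn about z gives the same grasp; the last joint's range is limited). The gripper opens to 87 mm and grips with 3 to 60 N. Pads are 19 mm wide; open, the fingers measure 117 mm over their backs; the gripper's body (75 mm by 190 mm) begins 51 mm behind the grasp point.
Start: joints at [88.384, 22.042, 0.453, 0, -68.411, -14.817], TCP at [0.177, 0.599, 0.223] pointing down, gripper open.
Joint ranges: [-179.83, 179.83], [-69.29, 118.12], [-61.27, 80.66], [-181.25, 117.63], [-171.15, -9.14], [-177.46, 177.46]. Speed limits (degrees/s): [159.86, 159.86, 180, 180, 180, 180].

## Interface

Orientations are given as a 3x3 rotation matrix whose columns are the frame's x, y, z axes.
In Python, from station import sense, capture, get_calibration, finish_job, spot_in, spot_point gives the robot as it stands.
- The arm moves only by the shell command python3 -m inch 'ROWS'. ROWS is JSON, a list of rows, each an object with "fingers": the finger opening in cm, from 0 to 8.7; "delta_pos": the shift along the tool's x, y, z in cm, a list of three; "spin": the turn about the tool's z in degrees. In form: [{"fingers": fingers, "delta_pos": [dx, dy, dz], "spin": spin}, ...]. A call has 1 to 20 rows; each row is the pose to reach, as a shift and turn from the pose commanded when the call began, along the tool's axes at that moment; what a row does not reach only later rows make up. A row lasts 1/10 s, in which the tool goes at most 50 mm and 8.59 degrees, less where a joint would pass 70% of its speed; a pose out of reach is approached as far as the arm can. A call with a gripper value outside its range is refused whole. The fingers move at their own pace and stop on an object; the grip force is fixed at half the most. Time passes only in rows, so rows that repeat a pose let the fingers close. It gives the time, the measured TCP pose, the force and the opening at its end, in the units of the state.
- sense(): the state, without advancing time (a new reading comes with each control period).
- capture(name): name is "side" or "top"; returns the picture (480x640x3 uint8, red, green, blue); there is no depth.
- get_calibration(name): a dict with "K" (3x3 intrinsics, pixels), "dist" ([k1, k2, p1, p2, k3] as OpenCV has them; the pictures are not rectified), "T" (4x4, takes a point from camera to world coordinates). Camera axes: x right, y up, looking along -z (the intrinsics and any distortion apply to the point x, -y, -z); pixel columns grow to the right and rows downward; lengths in m; the calibration is good to about 2 mm. A picture is of the moment at which its call begins. get_calibration takes no time and is no camera call.
- finish_job(): hands the job in, once; it reports no verdict.
Trained networks look in the newest picture that a camera, given by its name, has taken for a name from the list of things; names that differ only in an ending like _2 or _b are one class to them, and where a whole thing is asked for, a point or a joint stands for the part that bears it (a point fixed in the world has none). Each returns a list of dicts, best first, with "conf" (0 to 1); they miss things now and then, are a little off and sometimes report something else, mostly with a low value. They report only what shows in the picture. A call takes as long as a camera call. They do not tell look-alikes from the thing itself.
- spot_in(camera, target): "extent" ([left, top, right, bottom] as shares, 0 to 1, of the picture: columns of its width, rows of its height, round what is visible of it).
- spot_point(camera, target): "location" ([column, row] as shares, 0 to 1, of the picture: columns of its width, rows of its height: a listed point, or the origin of a listed thing).
The state is a dict: "time_s": time; "joints": joint angles; "joint_velocities": joint speeds; "effort": joint torques, N m; "tcp_pos": TCP position; "ee_rot": TCP orientation; "wrist_force": force on the tool from outside, world axes, zero at the start; "moment": the same for the moment, N m; "gripper_width": opening from 0.0 (shut) to 1.0 (fully open).
Only numpy, scipy, OpenCV 4.12 (cv2) and the standard library are available. Lean on these libraries where they do the work, as an engineer would, in place of code of your own. Each camera call takes 0.05 s, during which the arm holds its last target.

## Working session

There is one attempt and no reset: what is moved stays moved. The work goes in short steps, Python scripts to look and compute and a shell command to move; the robot and the scene stay as the last step left them, time stands still between calls to the robot, and variables do not carry over. Pictures are saved under pics/ and viewed, and the job is handed in when it is done.

```bash
ls; mkdir -p pics; python3 - <<'E'
from station import *
import cv2
print(sense())
for c in("side","top"):
    im=capture(c); cv2.imwrite(f"pics/{c}0.png",im[:,:,::-1])
    k=get_calibration(c); print(c,k)
    for t in("pail_grip","bail_bar","peg_seat","balancer"):
        print(t,[( [round(v,4) for v in d["location"]],round(d["conf"],2)) for d in spot_point(c,t)])
    print([( [round(v,3) for v in d["extent"]],round(d["conf"],2)) for d in spot_in(c,"pail_grip")])
E
```

```text
pics
{'time_s': 0.0, 'joints': array([ 8.83824579e+01,  2.20901120e+01,  3.81142525e-01, -2.91721616e-02,
       -6.84101701e+01, -1.48154638e+01]), 'joint_velocities': array([-0.12697689,  0.10520952,  0.02693743, -0.03408661,  0.02362653,
        0.03193694]), 'effort': array([ 8.53989768e-04, -3.90668929e+01,  1.87403744e+01,  4.21994895e+00,
        1.10335060e-02, -1.87508467e-04]), 'tcp_pos': array([0.17663106, 0.59890789, 0.22147527]), 'ee_rot': array([[ 9.59098033e-01, -2.83073629e-01, -5.31935260e-04],
       [-2.83074119e-01, -9.59095813e-01, -2.06513926e-03],
       [ 7.44095862e-05,  2.13124811e-03, -9.99997726e-01]]), 'wrist_force': array([ 0.5217549 , -0.51268907, -0.07606215]), 'moment': array([ 0.06350637, -0.03404741, -0.04831477]), 'gripper_width': 1.0018389865865671}
side {'K': array([[602.85266451,   0.        , 325.65428737],
       [  0.        , 602.85266451, 233.33173232],
       [  0.        ,   0.        ,   1.        ]]), 'dist': array([0.07214186, 0.        , 0.        , 0.        , 0.        ]), 'T': array([[ 0.94715833,  0.15615876, -0.28018839,  0.08358
[... 619 characters left out ...]
    ]]), 'dist': array([-0.00629641,  0.        ,  0.        ,  0.        ,  0.        ]), 'T': array([[-0.0066868 ,  0.98036987, -0.19705382,  0.27110533],
       [-0.99996669, -0.00563311,  0.00590726, -0.00615333],
       [ 0.00468127,  0.19708676,  0.98037488,  1.26688891],
       [ 0.        ,  0.        ,  0.        ,  1.        ]])}
pail_grip [([0.4055, 0.4404], 0.66), ([0.6128, 0.5033], 0.65)]
bail_bar [([0.6127, 0.5123], 0.94), ([0.4517, 0.47], 0.74), ([0.4078, 0.4396], 0.72)]
peg_seat [([0.4523, 0.4631], 0.56)]
balancer [([0.3361, 0.5071], 0.89), ([0.4605, 0.609], 0.43)]
[([0.578, 0.473, 0.629, 0.551], 0.98), ([0.387, 0.428, 0.436, 0.48], 0.73), ([0.562, 0.608, 0.651, 0.641], 0.3)]
```

View pics/side0.png

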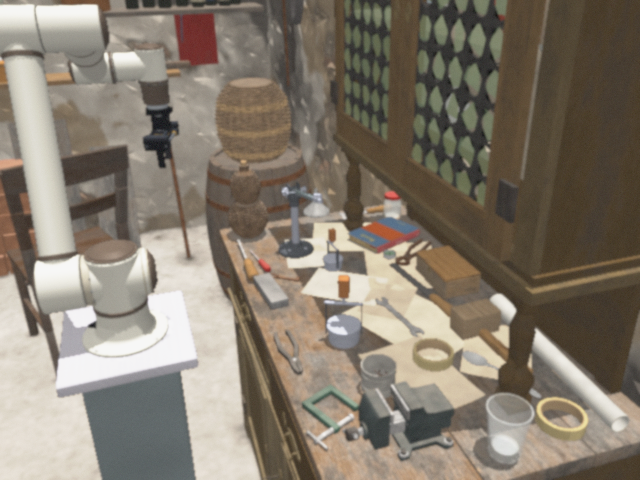

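View pics/top0.png

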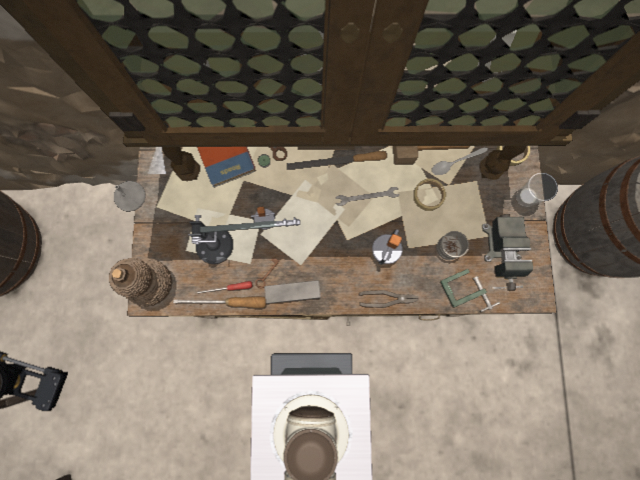

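```bash
cat > h.py <<'E'
import numpy as np,cv2
from station import *
W,H=640,480
def px(l): return np.array([l[0]*W,l[1]*H])
def ray(c,p):
    k=get_calibration(c); u=cv2.undistortPoints(np.array([[p]],float),k["K"],k["dist"])[0,0]
    d=k["T"][:3,:3]@np.array([u[0],-u[1],-1.]); return k["T"][:3,3],d/np.linalg.norm(d)
def atz(c,p,z):
    o,d=ray(c,p); return o+d*(z-o[2])/d[2]
def tri(p,q):
    o1,d1=ray("side",p);o2,d2=ray("top",q)
    s=np.linalg.lstsq(np.c_[d1,-d2],o2-o1,rcond=None)[0]
    a=o1+s[0]*d1;b=o2+s[1]*d2
    return (a+b)/2,np.linalg.norm(a-b)
def proj(c,P):
    k=get_calibration(c);T=np.linalg.inv(k["T"]);q=T[:3,:3]@np.asarray(P,float)+T[:3,3]
    return cv2.projectPoints(np.array([[q[0],-q[1],-q[2]]]),np.zeros(3),np.zeros(3),k["K"],k["dist"])[0].ravel()
def crop(src,box,name,s=4):
    im=cv2.imread(src) if isinstance(src,str) else src[:,:,::-1]
    x0,y0,x1,y1=box
    cv2.imwrite(name,cv2.resize(im[y0:y1,x0:x1],None,fx=s,fy=s,interpolation=cv2.INTER_CUBIC))
E
python3 - <<'E'
from h import *
np.set_printoptions(precision=4,suppress=True)
print("gripA",tri(px([.5378,.601]),px([.6128,.5033])))
print("gripB",tri(px([.5211,.4915]),px([.4055,.4404])))
print("barA",tri(px([.5355,.626]),px([.6127,.5123])))
print("seat",tri(px([.4938,.4098]),px([.4523,.4631])))
print("bal",tri(px([.4681,.5217]),px([.3361,.5071])))
crop("pics/side0.png",(280,160,440,370),"pics/s0c.png",3)
crop("pics/top0.png",(190,170,430,330),"pics/t0c.png",3)
E
```

```text
gripA (array([ 0.4926, -0.2118,  0.1395]), np.float64(0.0034916624047095983))
gripB (array([0.5868, 0.1354, 0.0983]), np.float64(0.005583772603575941))
barA (array([ 0.4869, -0.2164,  0.1109]), np.float64(0.003972805888741787))
seat (array([0.5127, 0.0462, 0.2664]), np.float64(2.8983843907034572e-05))
bal (array([ 0.5207,  0.2744, -0.0045]), np.float64(0.008302157771452564))
```

View pics/s0c.png

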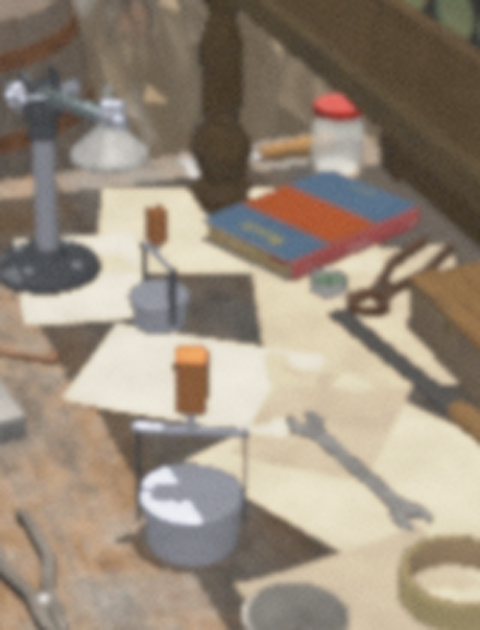

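View pics/t0c.png

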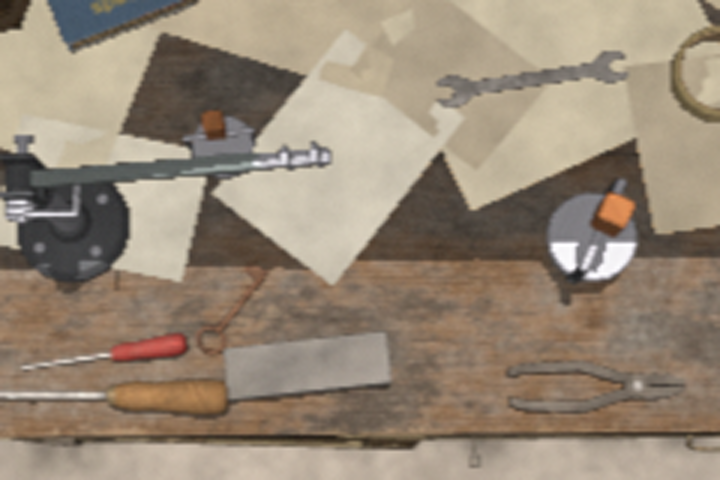

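Two candidates: A at side (344,288) / top (393,241), and B at side (333,236) / top (260,211). A is clearly the larger pail, and the enlarged crops confirm this, so A is meant. Next I measure the bar and arm directions.

```bash
python3 - <<'E'
from h import *
np.set_printoptions(precision=4,suppress=True)
crop("pics/side0.png",(310,270,380,360),"pics/s0d.png",6)
crop("pics/top0.png",(360,215,420,285),"pics/t0d.png",8)
crop("pics/top0.png",(180,195,310,275),"pics/t0e.png",6)
crop("pics/side0.png",(270,175,340,265),"pics/s0e.png",6)
a=atz("side",(325.7,302.7),.104);b=atz("side",(362.3,304),.104);print(a,b,(a+b)/2,b-a)
print(atz("top",(393.5,240.5),.174),atz("side",px([.5378,.601]),.149))
# bal base
for c,p in(("side",px([.4681,.5217])),("top",px([.3361,.5071]))): print(c,atz(c,p,0))
E
```

```text
[ 0.4523 -0.2011  0.104 ] [ 0.53   -0.2358  0.104 ] [ 0.4911 -0.2185  0.104 ] [ 0.0777 -0.0347  0.    ]
[ 0.4869 -0.2085  0.174 ] [ 0.4891 -0.2263  0.149 ]
side [0.5228 0.2665 0.    ]
top [0.5157 0.2741 0.    ]
```

View pics/s0d.png

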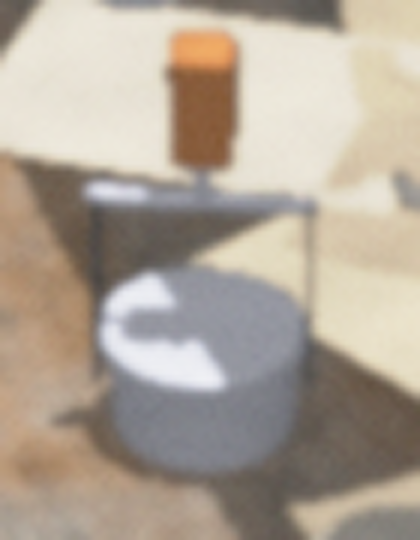

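View pics/t0d.png

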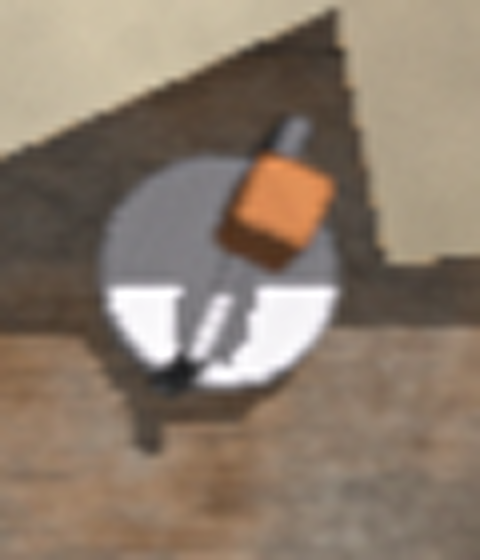

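View pics/t0e.png

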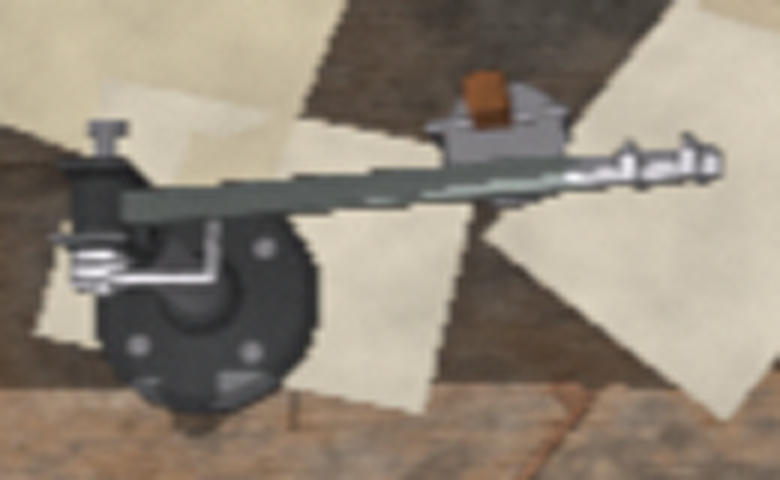

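View pics/s0e.png

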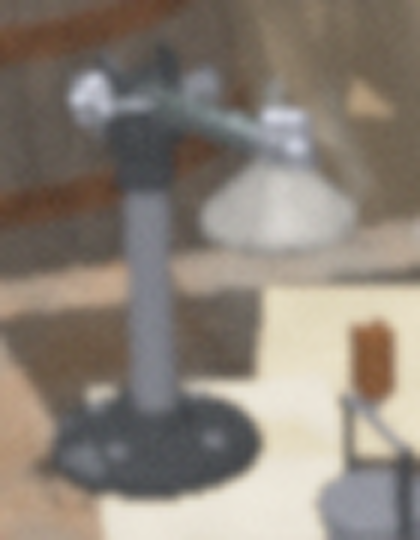

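```bash
python3 - <<'E'
from h import *
np.set_printoptions(precision=4,suppress=True)
f=lambda x,y:(180+x/6,195+y/6)
s=atz("top",f(660,166),.265)
for (x,y,d) in((130,206,None),(560,175,None),(300,195,None)):
    z=.206
    for _ in range(9):
        p=atz("top",f(x,y),z); L=np.hypot(*(p-s)[:2]); z=.265-np.tan(.25)*L
    print(p,L,np.degrees(np.arctan2(*(p-s)[1::-1])))
print(s)
# pail bar from top: visible ends
g=lambda x,y:(360+x/8,215+y/8)
e1=atz("top",g(180,375),.104);e2=atz("top",g(300,122),.104);print(e1,e2,(e1+e2)/2,np.degrees(np.arctan2(*(e2-e1)[1::-1])))
h=lambda x,y:(310+x/6,270+y/6)
e1=atz("side",h(96,193),.104);e2=atz("side",h(312,207),.104);print(e1,e2,(e1+e2)/2,np.degrees(np.arctan2(*(e2-e1)[1::-1])))
# grip top
c=np.array([g(275,158),g(333,186),g(228,203),g(288,242)]).mean(0)
print(atz("top",c,.174), atz("side",h(203,48),.174))
t=tri(px([.5378,.601]),px([.6128,.5033]))[0]
R=sense()["ee_rot"];print("yaw tool y",np.degrees(np.arctan2(R[1,1],R[0,1])))
E
```

```text
[0.5101 0.2615 0.2097] 0.21643099360176593 90.54986884867273
[0.5112 0.0842 0.255 ] 0.039200970034648217 91.39635070220176
[0.51   0.1896 0.2281] 0.14459978051834527 90.84630057575076
[0.5121 0.045  0.265 ]
[ 0.4437 -0.1901  0.104 ] [ 0.5285 -0.2332  0.104 ] [ 0.4861 -0.2117  0.104 ] -26.93776002312144
[ 0.4537 -0.1992  0.104 ] [ 0.5286 -0.2376  0.104 ] [ 0.4911 -0.2184  0.104 ] -27.13990030680059
[ 0.489  -0.2126  0.174 ] [ 0.49  -0.222  0.174]
yaw tool y -106.43685725912279
```

```bash
cat >> h.py <<'E'
def delta(P,yaw=None):
    s=sense();R=s["ee_rot"];d=R.T@(np.array(P)-s["tcp_pos"])*100
    a=np.degrees(np.arctan2(R[1,1],R[0,1]))
    sp=None if yaw is None else ((a-yaw+90)%180-90)
    return d,sp,a
E
python3 - <<'E'
from h import *
np.set_printoptions(precision=2,suppress=True)
print(delta((.33,.2,.33),-117));print(delta((.489,-.2155,.24),-117))
E
```

```text
(array([ 26.  ,  33.98, -10.75]), np.float64(10.563142740877211), np.float64(-106.43685725912279))
(array([53.01, 69.33, -1.75]), np.float64(10.563142740877211), np.float64(-106.43685725912279))
```

```bash
python3 -m inch '[{"fingers":8.7,"delta_pos":[2,3,-10],"spin":5},{"fingers":8.7,"delta_pos":[5,6,-10],"spin":10},{"fingers":8.7,"delta_pos":[10,12,-10],"spin":10.5},{"fingers":8.7,"delta_pos":[26,34,-10],"spin":10.5},{"fingers":8.7,"delta_pos":[26,34,-10],"spin":10.5},{"fingers":8.7,"delta_pos":[26,34,-10],"spin":10.5},{"fingers":8.7,"delta_pos":[26,34,-10],"spin":10.5},{"fingers":8.7,"delta_pos":[53,69.3,-7],"spin":10.5},{"fingers":8.7,"delta_pos":[53,69.3,-7],"spin":10.5},{"fingers":8.7,"delta_pos":[53,69.3,-7],"spin":10.5},{"fingers":8.7,"delta_pos":[53,69.3,-7],"spin":10.5},{"fingers":8.7,"delta_pos":[53,69.3,-7],"spin":10.5},{"fingers":8.7,"delta_pos":[53,69.3,-7],"spin":10.5},{"fingers":8.7,"delta_pos":[53,69.3,-7],"spin":10.5},{"fingers":8.7,"delta_pos":[53,69.3,-7],"spin":10.5},{"fingers":8.7,"delta_pos":[53,69.3,-7],"spin":10.5},{"fingers":8.7,"delta_pos":[53,69.3,-7],"spin":10.5},{"fingers":8.7,"delta_pos":[53,69.3,-7],"spin":10.5},{"fingers":8.7,"delta_pos":[53,69.3,-7],"spin":10.5}]'
python3 - <<'E'
from h import *
np.set_printoptions(precision=4,suppress=True)
s=sense();print(s["time_s"],s["tcp_pos"],s["joints"],s["wrist_force"],s["ee_rot"])
for c in("side","top"):
    im=capture(c); cv2.imwrite(f"pics/{c}1.png",im[:,:,::-1])
    print(c,proj(c,s["tcp_pos"]))
crop("pics/side1.png",(270,160,430,370),"pics/s1c.png",3)
print(delta((.489,-.2155,.131),-117))
E
```

```text
time_s: 2.5
tcp_pos: [0.4897, -0.2187, 0.2916]
ee_rot: [[0.89, -0.456, -0.001], [-0.456, -0.89, -0.0], [-0.001, 0.001, -1.0]]
wrist_force: [-1.4, 0.6, 0.5]
gripper_width: 0.999
2.5 [ 0.4897 -0.2187  0.2916] [ -6.7145  10.9269  -5.2186   0.0281 -73.9187  69.5529] [-1.4223  0.6206  0.4629] [[ 0.8898 -0.4564 -0.0012]
 [-0.4564 -0.8898 -0.0003]
 [-0.0009  0.0008 -1.    ]]
side [342.8614 230.7017]
top [407.3064 229.0112]
(array([-0.1012, -0.1732, 16.0378]), np.float64(-0.1692014443161156), np.float64(-117.16920144431612))
```

View pics/s1c.png

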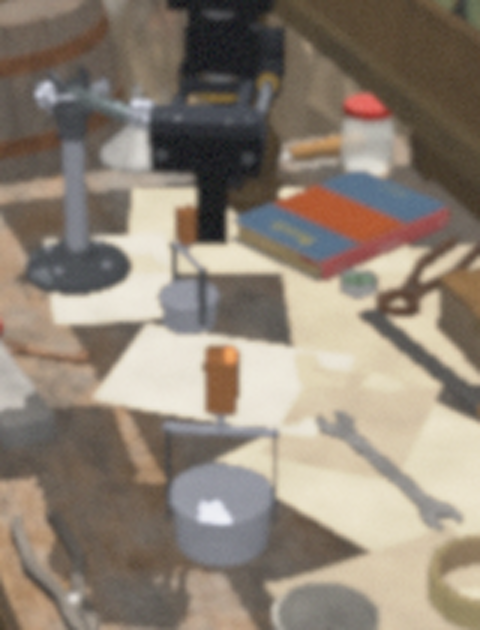

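View pics/top1.png

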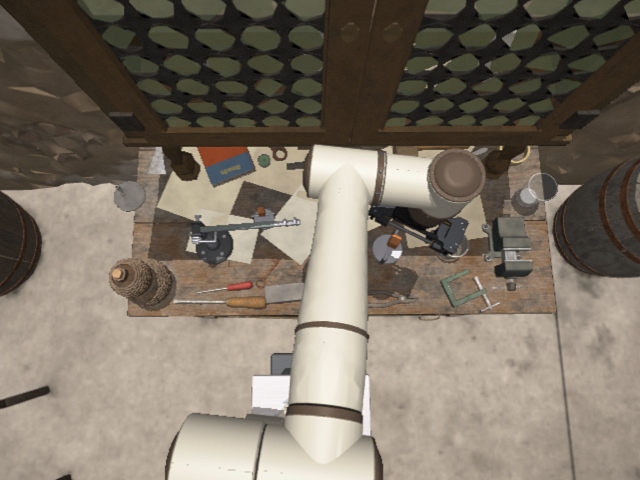

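```bash
python3 -m inch '[{"fingers":8.7,"delta_pos":[-0.1,-0.2,4],"spin":0},{"fingers":8.7,"delta_pos":[-0.1,-0.2,8],"spin":0},{"fingers":8.7,"delta_pos":[-0.1,-0.2,11],"spin":0},{"fingers":8.7,"delta_pos":[-0.1,-0.2,13],"spin":0},{"fingers":8.7,"delta_pos":[-0.1,-0.2,13],"spin":0}]'
python3 - <<'E'
from h import *
np.set_printoptions(precision=4,suppress=True)
s=sense();R=s["ee_rot"];im=capture("side");cv2.imwrite("pics/side2.png",im[:,:,::-1])
crop(im,(290,220,410,360),"pics/s2c.png",4)
for sg in(1,-1): print((proj("side",s["tcp_pos"]+sg*.0435*R[:,1])-[290,220])*4)
crop(capture("top"),(350,180,490,290),"pics/t2c.png",5)
for sg in(1,-1): print((proj("top",s["tcp_pos"]+sg*.0435*R[:,1])-[350,180])*5)
E
```

```text
time_s: 3.1
tcp_pos: [0.4868, -0.2115, 0.16]
ee_rot: [[0.892, -0.452, -0.006], [-0.452, -0.892, 0.002], [-0.006, 0.001, -1.0]]
wrist_force: [0.2, 0.4, 0.0]
gripper_width: 1.0
[194.5335 284.9941]
[212.8077 208.2087]
[297.3463 345.9494]
[140.5858 270.3505]
```

View pics/s2c.png

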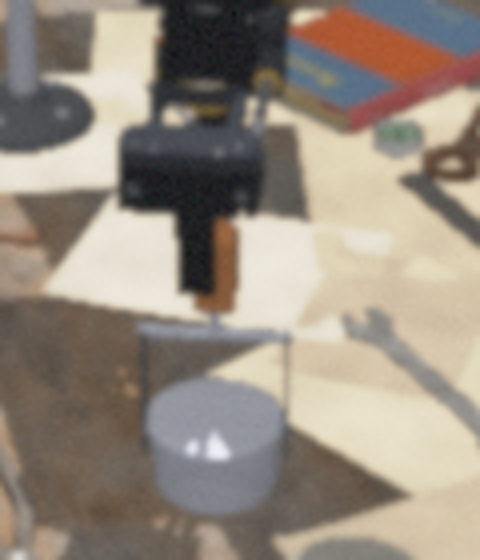

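View pics/t2c.png

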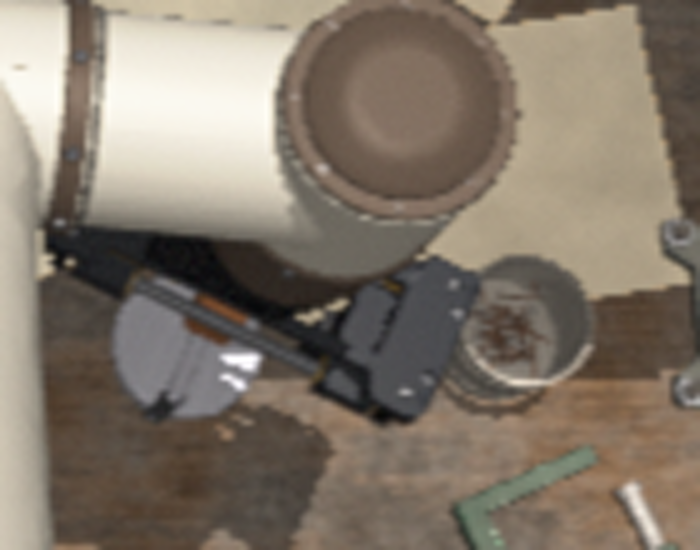

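```bash
python3 -m inch '[{"fingers":8.7,"delta_pos":[0.65,0.3,0],"spin":0},{"fingers":8.7,"delta_pos":[0.65,0.3,0],"spin":0},{"fingers":8.7,"delta_pos":[0.65,0.3,0],"spin":0}]'
python3 - <<'E'
from h import *
np.set_printoptions(precision=4,suppress=True)
s=sense();R=s["ee_rot"];im=capture("side")
crop(im,(290,220,410,360),"pics/s3c.png",4)
print((proj("side",s["tcp_pos"]+.0435*R[:,1])-[290,220])*4,s["tcp_pos"])
crop(capture("top"),(350,180,490,290),"pics/t3c.png",5)
E
```

```text
time_s: 3.5
tcp_pos: [0.4942, -0.2188, 0.1635]
ee_rot: [[0.891, -0.453, 0.002], [-0.453, -0.891, -0.0], [0.002, -0.001, -1.0]]
wrist_force: [0.5, 0.7, 1.4]
gripper_width: 0.998
[211.304  283.6672] [ 0.4942 -0.2188  0.1635]
```

View pics/s3c.png

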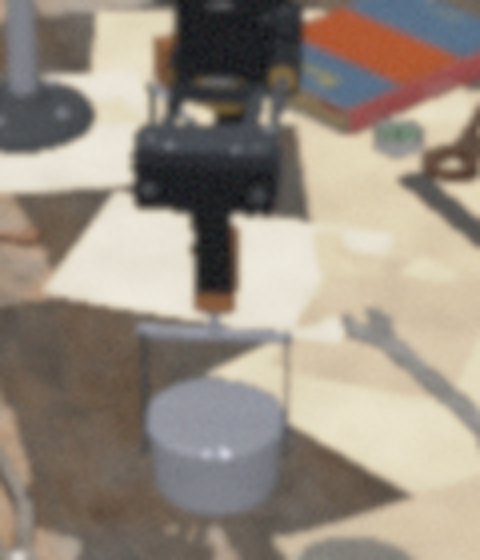

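View pics/t3c.png

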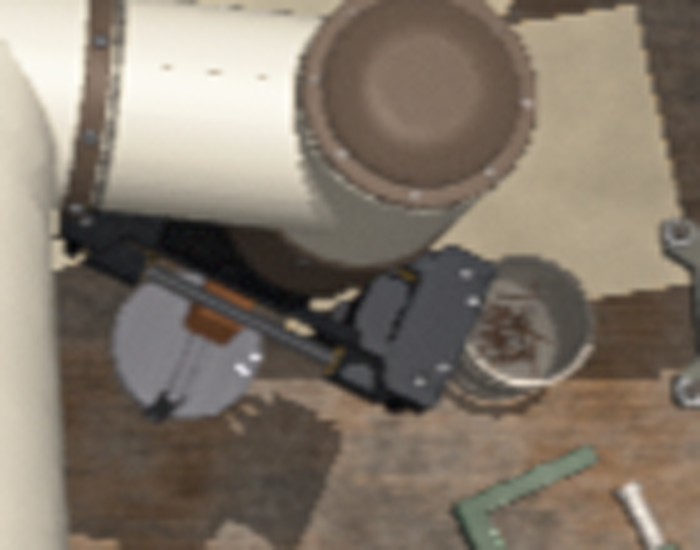

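```bash
python3 -m inch '[{"fingers":8.7,"delta_pos":[0,0,1.5],"spin":0},{"fingers":8.7,"delta_pos":[0,0,3.2],"spin":0},{"fingers":8.7,"delta_pos":[0,0,3.2],"spin":0},{"fingers":4,"delta_pos":[0,0,3.2],"spin":0},{"fingers":3,"delta_pos":[0,0,3.2],"spin":0},{"fingers":2.4,"delta_pos":[0,0,3.2],"spin":0},{"fingers":1,"delta_pos":[0,0,3.2],"spin":0},{"fingers":1,"delta_pos":[0,0,3.2],"spin":0},{"fingers":1,"delta_pos":[0,0,3.2],"spin":0},{"fingers":1,"delta_pos":[0,0,3.2],"spin":0},{"fingers":1,"delta_pos":[0,0,3.2],"spin":0}]'
python3 - <<'E'
from h import *
np.set_printoptions(precision=4,suppress=True)
s=sense();print(s["gripper_width"]*87,s["wrist_force"],s["tcp_pos"])
crop(capture("side"),(290,220,410,360),"pics/s4c.png",4)
E
```

```text
time_s: 4.7
tcp_pos: [0.4935, -0.2185, 0.1306]
ee_rot: [[0.892, -0.453, 0.0], [-0.453, -0.892, -0.0], [0.0, 0.0, -1.0]]
wrist_force: [0.0, 0.1, 0.3]
gripper_width: 0.355
30.87221432128551 [0.0378 0.1192 0.2984] [ 0.4935 -0.2185  0.1306]
```

View pics/s4c.png

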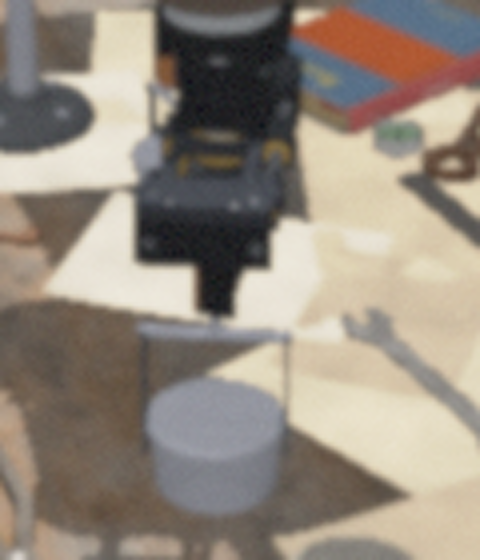

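Still closing (31 mm); a few more rows, then lift slowly.

```bash
python3 -m inch '[{"fingers":1,"delta_pos":[0,0,0],"spin":0},{"fingers":1,"delta_pos":[0,0,0],"spin":0},{"fingers":1,"delta_pos":[0,0,0],"spin":0},{"fingers":1,"delta_pos":[0,0,0],"spin":0},{"fingers":1,"delta_pos":[0,0,0],"spin":0}]'
python3 -m inch '[{"fingers":1,"delta_pos":[0,0,-0.5],"spin":0},{"fingers":1,"delta_pos":[0,0,-1.5],"spin":0},{"fingers":1,"delta_pos":[0,0,-3],"spin":0},{"fingers":1,"delta_pos":[0,0,-5],"spin":0},{"fingers":1,"delta_pos":[0,0,-7],"spin":0},{"fingers":1,"delta_pos":[0,0,-8],"spin":0},{"fingers":1,"delta_pos":[0,0,-8],"spin":0},{"fingers":1,"delta_pos":[0,0,-8],"spin":0},{"fingers":1,"delta_pos":[0,0,-8],"spin":0}]'
python3 - <<'E'
from h import *
np.set_printoptions(precision=4,suppress=True)
s=sense();print(s["gripper_width"]*87,s["wrist_force"],s["tcp_pos"],s["moment"])
crop(capture("side"),(290,160,410,320),"pics/s5c.png",4)
E
```

```text
time_s: 5.25
tcp_pos: [0.4936, -0.2185, 0.1304]
ee_rot: [[0.892, -0.453, 0.0], [-0.453, -0.892, 0.0], [0.0, -0.0, -1.0]]
wrist_force: [0.7, -0.0, -0.7]
gripper_width: 0.301
time_s: 6.15
tcp_pos: [0.4926, -0.2183, 0.2093]
ee_rot: [[0.891, -0.453, -0.003], [-0.453, -0.891, 0.001], [-0.003, 0.001, -1.0]]
wrist_force: [-0.6, 0.0, -3.5]
gripper_width: 0.298
25.916459940067703 [-0.5734  0.0275 -3.5309] [ 0.4926 -0.2183  0.2093] [-0.002  -0.0301 -0.0537]
```

View pics/s5c.png

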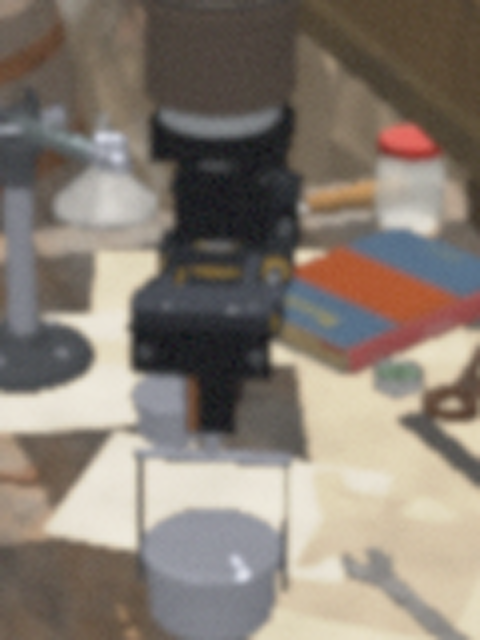

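```bash
python3 - <<'E'
from h import *
np.set_printoptions(precision=2,suppress=True)
print(delta((.4926,-.2183,.3184)));print(delta((.512,-.06,.3184),-89.2))
E
```

```text
(array([ -0.05,   0.01, -10.91]), None, np.float64(-116.94346955617755))
(array([ -5.49, -14.98, -10.91]), np.float64(-27.743469556177544), np.float64(-116.94346955617755))
```

```bash
python3 -m inch '[{"fingers":1,"delta_pos":[0,0,-2],"spin":0},{"fingers":1,"delta_pos":[0,0,-5],"spin":-2},{"fingers":1,"delta_pos":[0,0,-8],"spin":-5},{"fingers":1,"delta_pos":[-0.5,-1,-10.9],"spin":-9},{"fingers":1,"delta_pos":[-1.2,-3,-10.9],"spin":-13},{"fingers":1,"delta_pos":[-2,-5.5,-10.9],"spin":-17},{"fingers":1,"delta_pos":[-3,-8,-10.9],"spin":-21},{"fingers":1,"delta_pos":[-4,-11,-10.9],"spin":-24},{"fingers":1,"delta_pos":[-5,-13.5,-10.9],"spin":-26},{"fingers":1,"delta_pos":[-5.4,-14.7,-10.9],"spin":-27.5},{"fingers":1,"delta_pos":[-5.5,-15,-10.9],"spin":-27.7},{"fingers":1,"delta_pos":[-5.5,-15,-10.9],"spin":-27.7},{"fingers":1,"delta_pos":[-5.5,-15,-10.9],"spin":-27.7},{"fingers":1,"delta_pos":[-5.5,-15,-10.9],"spin":-27.7}]'
cat > look.py <<'E'
from h import *
import sys
np.set_printoptions(precision=4,suppress=True)
n=sys.argv[1]
s=sense();print(s["time_s"],s["gripper_width"]*87,s["wrist_force"],s["tcp_pos"])
a=capture("side");b=capture("top")
cv2.imwrite(f"pics/sf{n}.png",a[:,:,::-1])
crop(a,(270,130,400,270),f"pics/s{n}.png",4);crop(b,(180,150,360,280),f"pics/t{n}.png",4)
bar=s["tcp_pos"]-[0,0,.0264]
S=sense()["tcp_pos"]
print("bar side",(proj("side",bar)-[270,130])*4,"top",(proj("top",bar)-[180,150])*4)
seat=np.array([.5125,.0455,.265]); print("seat side",(proj("side",seat)-[270,130])*4,"top",(proj("top",seat)-[180,150])*4)
E
python3 look.py 6
```

```text
time_s: 7.6
tcp_pos: [0.5123, -0.0608, 0.3195]
ee_rot: [[1.0, 0.012, -0.0], [0.012, -1.0, -0.0], [-0.0, 0.0, -1.0]]
wrist_force: [0.4, 0.1, -3.8]
gripper_width: 0.295
7.6 25.70339721516213 [ 0.3515  0.1171 -3.8242] [ 0.5123 -0.0608  0.3195]
bar side [236.5769 289.1508] top [626.438  277.6567]
seat side [184.2418 269.1938] top [439.2052 290.0633]
```

View pics/s6.png

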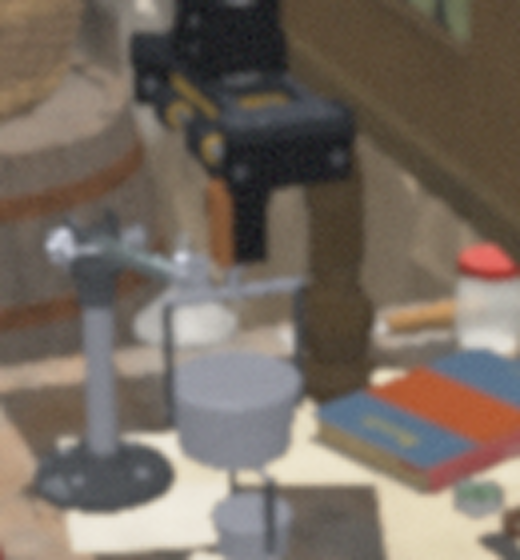

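View pics/t6.png

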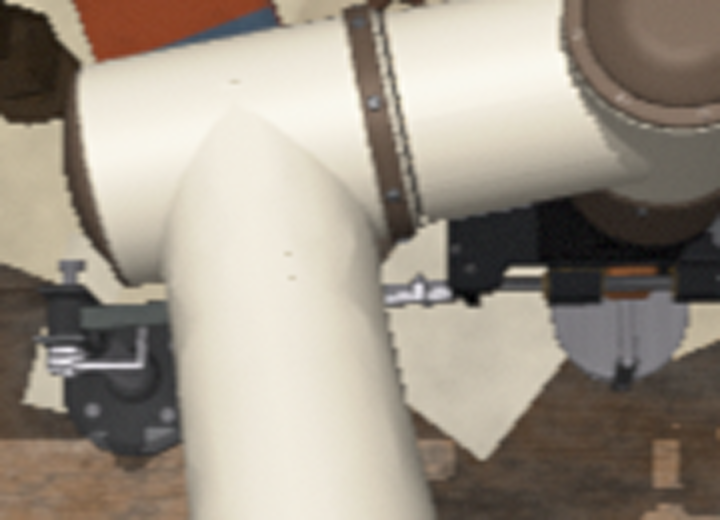

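```bash
python3 -m inch '[{"fingers":1,"delta_pos":[0,-1,0.15],"spin":0},{"fingers":1,"delta_pos":[0,-2,0.15],"spin":0},{"fingers":1,"delta_pos":[0,-3,0.15],"spin":0},{"fingers":1,"delta_pos":[0,-4,0.15],"spin":0},{"fingers":1,"delta_pos":[0,-5,0.15],"spin":0},{"fingers":1,"delta_pos":[0,-6,0.15],"spin":0},{"fingers":1,"delta_pos":[0,-6.5,0.15],"spin":0},{"fingers":1,"delta_pos":[0,-6.5,0.15],"spin":0},{"fingers":1,"delta_pos":[0,-6.5,0.15],"spin":0}]'
python3 look.py 7
```

```text
time_s: 8.6
tcp_pos: [0.5115, 0.0051, 0.3181]
ee_rot: [[1.0, 0.014, -0.0], [0.014, -1.0, -0.0], [-0.0, 0.0, -1.0]]
wrist_force: [0.6, 1.0, -4.0]
gripper_width: 0.294
8.6 25.54743325810491 [ 0.5713  0.98   -3.9701] [0.5115 0.0051 0.3181]
bar side [201.3859 253.0889] top [508.7994 280.1841]
seat side [184.2418 269.1938] top [439.2052 290.0633]
```

View pics/s7.png

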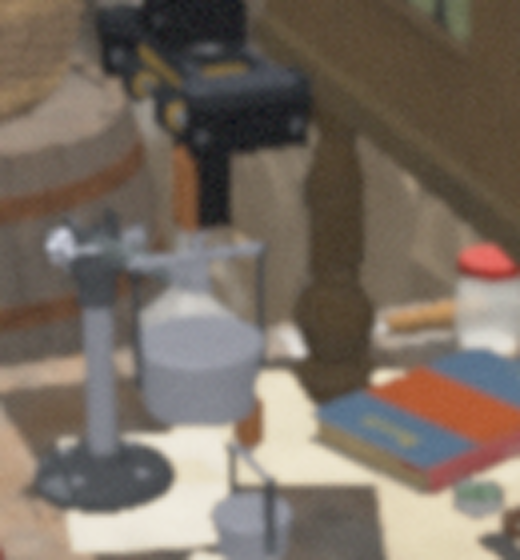

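View pics/t7.png

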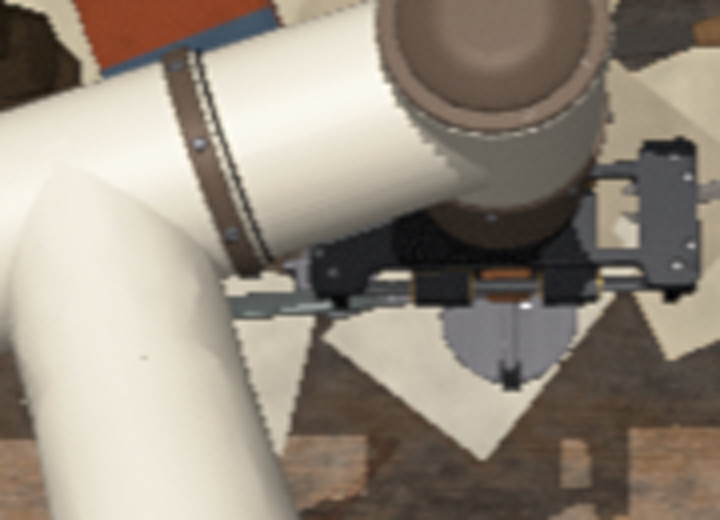

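```bash
python3 -m inch '[{"fingers":1,"delta_pos":[0,-0.5,0],"spin":0},{"fingers":1,"delta_pos":[0,-1,0],"spin":0},{"fingers":1,"delta_pos":[0,-1.5,0],"spin":0},{"fingers":1,"delta_pos":[0,-2,0],"spin":0},{"fingers":1,"delta_pos":[0,-2.3,0],"spin":0},{"fingers":1,"delta_pos":[0,-2.3,0],"spin":0}]'
python3 -m inch '[{"fingers":1,"delta_pos":[0,-0.4,0],"spin":0},{"fingers":1,"delta_pos":[0,-0.8,0],"spin":0},{"fingers":1,"delta_pos":[0,-1.2,0],"spin":0},{"fingers":1,"delta_pos":[0,-1.5,0],"spin":0},{"fingers":1,"delta_pos":[0,-1.7,0],"spin":0},{"fingers":1,"delta_pos":[0,-1.7,0],"spin":0},{"fingers":1,"delta_pos":[0,-1.7,0],"spin":0}]'
python3 look.py 8
```

```text
time_s: 9.3
tcp_pos: [0.5113, 0.0286, 0.318]
ee_rot: [[1.0, 0.014, 0.0], [0.014, -1.0, 0.0], [0.0, -0.0, -1.0]]
wrist_force: [0.5, -0.4, -3.3]
gripper_width: 0.296
time_s: 10.0
tcp_pos: [0.511, 0.0451, 0.318]
ee_rot: [[1.0, 0.013, -0.0], [0.013, -1.0, -0.0], [-0.0, 0.0, -1.0]]
wrist_force: [0.5, 0.0, -3.3]
gripper_width: 0.295
10.0 25.661506993665284 [ 0.4626  0.0385 -3.2953] [0.511  0.0451 0.318 ]
bar side [181.1642 231.3543] top [437.4942 281.4939]
seat side [184.2418 269.1938] top [439.2052 290.0633]
```

View pics/s8.png

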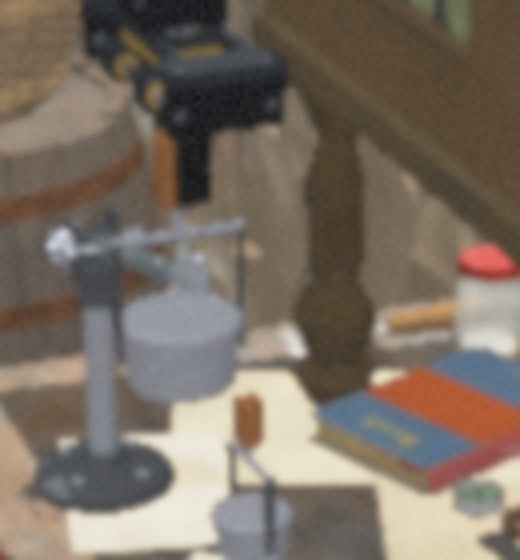

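View pics/t8.png

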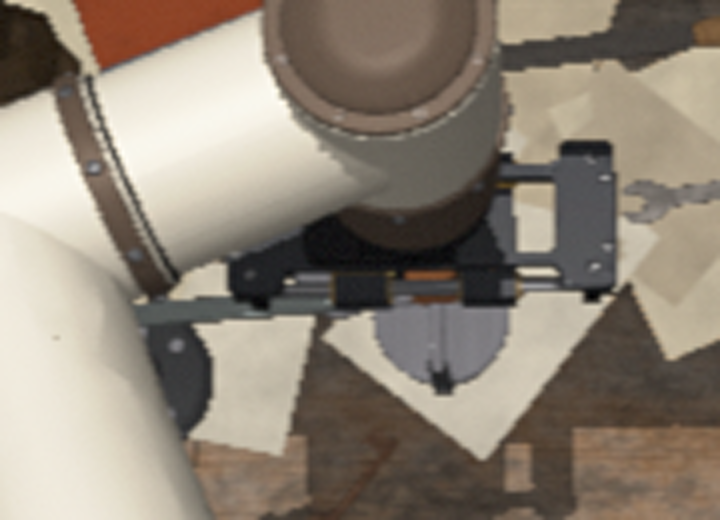

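```bash
python3 - <<'E'
from h import *
np.set_printoptions(precision=1,suppress=True)
ca,sa=np.cos(.25),np.sin(.25)
xa=np.array([0,ca,-sa]);za=np.array([0,sa,ca]);ya=np.array([-1,0,0])
S=np.array([.5125,.0455,.265])
for n,a,b,c in(("lip outer top",-.015,0,.012),("lip inner top",-.009,0,.012),("outer bottom",-.015,0,-.012),("collar top",.009,0,.010),("lip L",-.015,.008,.012),("lip R",-.015,-.008,.012)):
    P=S+a*xa+b*ya+c*za
    print(n,(proj("side",P)-[270,130])*4,"top6x",(proj("top",P)-[180,195])*6)
crop("pics/sf6.png",(300,180,340,210),"pics/z6.png",16)
print((proj("side",S)-[300,180])*16, (proj("side",S-.015*xa+.012*za)-[300,180])*16,(proj("side",S-.015*xa-.012*za)-[300,180])*16)
E
```

```text
lip outer top [189.2 253.5] top6x [687.4 155.4]
lip inner top [186.4 252.5] top6x [672.2 156.4]
outer bottom [192.9 290.3] top6x [705.1 169.6]
collar top [178.7 252.4] top6x [628.4 160.7]
lip L [177.3 255.2] top6x [687.3 176. ]
lip R [201.  251.8] top6x [687.4 134.9]
[257.  276.8] [276.6 214. ] [291.6 361.3]
```

View pics/z6.png

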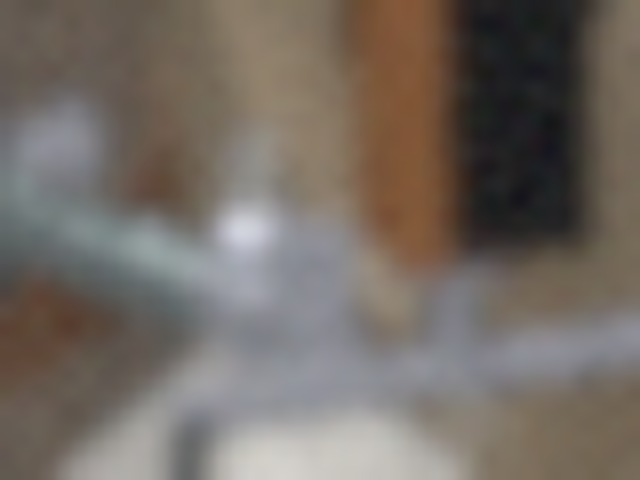

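```bash
python3 -m inch '[{"fingers":1,"delta_pos":[0,0,0.3],"spin":0},{"fingers":1,"delta_pos":[0,0,0.6],"spin":0},{"fingers":1,"delta_pos":[0,0,0.9],"spin":0},{"fingers":1,"delta_pos":[0,0,1.2],"spin":0},{"fingers":1,"delta_pos":[0,0,1.5],"spin":0},{"fingers":1,"delta_pos":[0,0,1.7],"spin":0},{"fingers":1,"delta_pos":[0,0,1.8],"spin":0},{"fingers":1,"delta_pos":[0,0,1.8],"spin":0},{"fingers":1,"delta_pos":[0,0,1.8],"spin":0}]'
python3 look.py 9
```

```text
time_s: 11.0
tcp_pos: [0.5111, 0.0451, 0.3002]
ee_rot: [[1.0, 0.013, 0.0], [0.013, -1.0, 0.0], [0.0, -0.0, -1.0]]
wrist_force: [0.4, -0.7, -2.7]
gripper_width: 0.297
11.0 25.84661397234864 [ 0.3722 -0.7046 -2.6769] [0.5111 0.0451 0.3002]
bar side [182.074  257.0744] top [439.0941 288.755 ]
seat side [184.2418 269.1938] top [439.2052 290.0633]
```

View pics/s9.png

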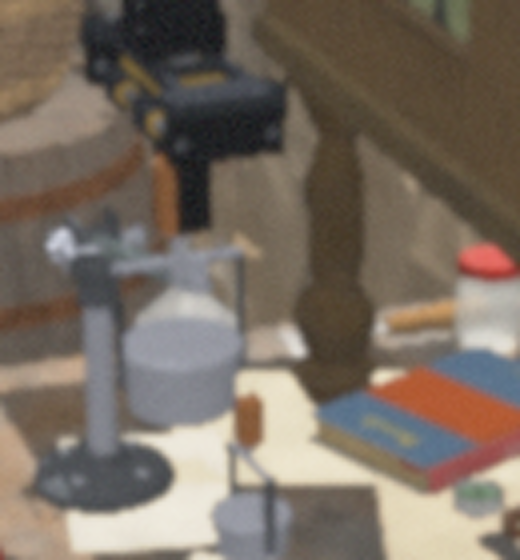

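```bash
for i in 1 2 3; do python3 -m inch '[{"fingers":1,"delta_pos":[0,0,0],"spin":0}]' | grep wrist; done
python3 -m inch '[{"fingers":1,"delta_pos":[0,0,0.15],"spin":0},{"fingers":1,"delta_pos":[0,0,0.3],"spin":0},{"fingers":1,"delta_pos":[0,0,0.4],"spin":0},{"fingers":1,"delta_pos":[0,0,0.4],"spin":0}]'
for i in 1 2 3; do python3 -m inch '[{"fingers":1,"delta_pos":[0,0,0],"spin":0}]' | grep wrist; done
python3 -m inch '[{"fingers":1,"delta_pos":[0,0,0.15],"spin":0},{"fingers":1,"delta_pos":[0,0,0.3],"spin":0},{"fingers":1,"delta_pos":[0,0,0.4],"spin":0},{"fingers":1,"delta_pos":[0,0,0.4],"spin":0}]'
for i in 1 2 3; do python3 -m inch '[{"fingers":1,"delta_pos":[0,0,0],"spin":0}]' | grep wrist; done
python3 look.py 10
```

```text
wrist_force: [-0.2, -0.7, -4.0]
wrist_force: [-0.3, 0.5, -3.5]
wrist_force: [-0.5, 0.1, -3.3]
time_s: 11.8
tcp_pos: [0.5109, 0.045, 0.2957]
ee_rot: [[1.0, 0.013, -0.001], [0.013, -1.0, -0.0], [-0.001, 0.0, -1.0]]
wrist_force: [-0.8, -0.8, -4.3]
gripper_width: 0.299
wrist_force: [-0.4, -0.3, -2.8]
wrist_force: [-0.7, -0.2, -4.8]
wrist_force: [0.1, -0.5, -3.4]
time_s: 12.5
tcp_pos: [0.5112, 0.045, 0.2922]
ee_rot: [[1.0, 0.013, 0.0], [0.013, -1.0, -0.0], [0.0, 0.0, -1.0]]
wrist_force: [-0.2, -0.1, -1.4]
gripper_width: 0.298
wrist_force: [-0.2, -1.2, -2.3]
wrist_force: [0.3, -0.8, -1.0]
wrist_force: [0.9, -0.2, -1.2]
12.8 25.691546599387326 [ 0.8576 -0.1589 -1.2439] [0.5111 0.0451 0.2922]
bar side [182.4138 268.6178] top [439.834 292.04 ]
seat side [184.2418 269.1938] top [439.2052 290.0633]
```

View pics/s10.png

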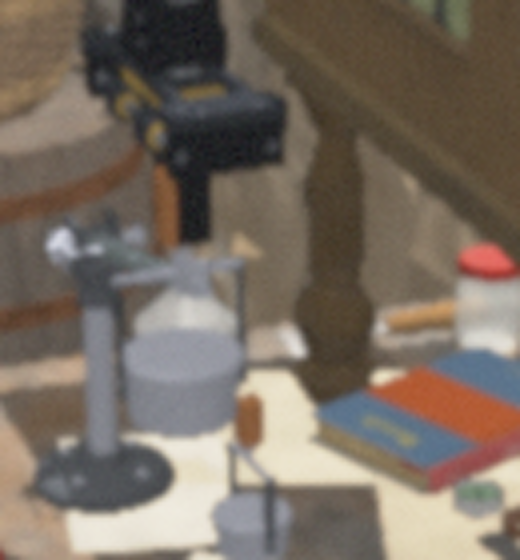

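```bash
python3 -m inch '[{"fingers":1,"delta_pos":[0,0.04,0.1],"spin":0},{"fingers":1,"delta_pos":[0,0.09,0.3],"spin":0},{"fingers":1,"delta_pos":[0,0.14,0.5],"spin":0},{"fingers":1,"delta_pos":[0,0.19,0.7],"spin":0},{"fingers":1,"delta_pos":[0,0.24,0.9],"spin":0},{"fingers":1,"delta_pos":[0,0.29,1.1],"spin":0},{"fingers":1,"delta_pos":[0,0.33,1.3],"spin":0},{"fingers":1,"delta_pos":[0,0.37,1.5],"spin":0},{"fingers":1,"delta_pos":[0,0.41,1.7],"spin":0},{"fingers":1,"delta_pos":[0,0.44,1.9],"spin":0},{"fingers":1,"delta_pos":[0,0.45,2.0],"spin":0},{"fingers":1,"delta_pos":[0,0.45,2.0],"spin":0},{"fingers":1,"delta_pos":[0,0.45,2.0],"spin":0}]'
for i in 1 2 3; do python3 -m inch '[{"fingers":1,"delta_pos":[0,0,0],"spin":0}]' | grep wrist; done
python3 look.py 11
```

```text
time_s: 14.2
tcp_pos: [0.511, 0.0406, 0.2721]
ee_rot: [[1.0, 0.013, -0.0], [0.013, -1.0, -0.0], [-0.0, 0.0, -1.0]]
wrist_force: [0.1, 0.7, 0.3]
gripper_width: 0.298
wrist_force: [-0.3, 0.6, -1.1]
wrist_force: [-0.1, 0.7, -1.9]
wrist_force: [-0.8, 0.7, -0.8]
14.5 25.777470676473186 [-0.7771  0.7097 -0.8303] [0.511  0.0405 0.2721]
bar side [185.1968 299.7517] top [449.32   300.1799]
seat side [184.2418 269.1938] top [439.2052 290.0633]
```

View pics/s11.png

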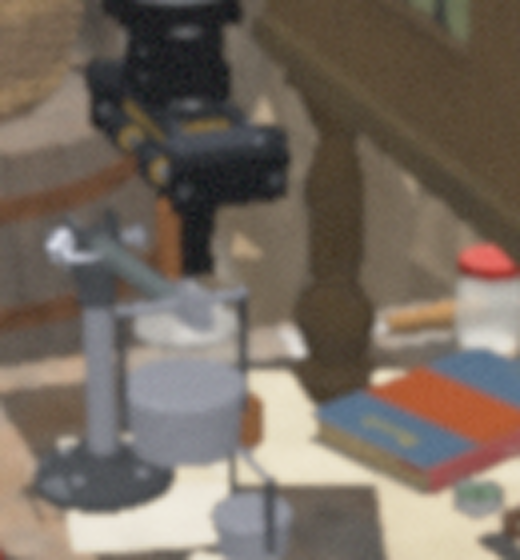

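View pics/t11.png

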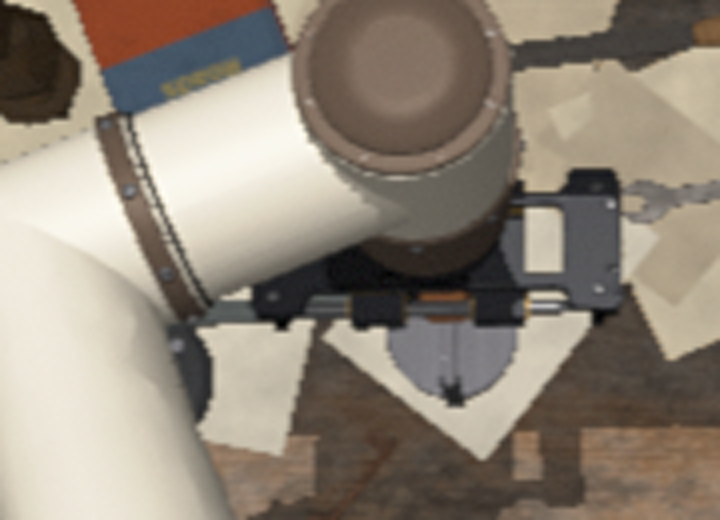

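```bash
python3 -m inch '[{"fingers":1,"delta_pos":[0,0.02,0.1],"spin":0},{"fingers":1,"delta_pos":[0,0.06,0.3],"spin":0},{"fingers":1,"delta_pos":[0,0.09,0.5],"spin":0},{"fingers":1,"delta_pos":[0,0.12,0.7],"spin":0},{"fingers":1,"delta_pos":[0,0.15,0.9],"spin":0},{"fingers":1,"delta_pos":[0,0.17,1.1],"spin":0},{"fingers":1,"delta_pos":[0,0.19,1.3],"spin":0},{"fingers":1,"delta_pos":[0,0.21,1.45],"spin":0},{"fingers":1,"delta_pos":[0,0.21,1.5],"spin":0},{"fingers":1,"delta_pos":[0,0.21,1.5],"spin":0},{"fingers":1,"delta_pos":[0,0.21,1.5],"spin":0}]'
for i in 1 2 3 4 5 6 7 8 9 10 11 12; do python3 -m inch '[{"fingers":1,"delta_pos":[0,0,0],"spin":0}]' | grep wrist; done
```

```text
time_s: 15.7
tcp_pos: [0.5111, 0.0384, 0.2572]
ee_rot: [[1.0, 0.013, 0.0], [0.013, -1.0, -0.0], [0.0, 0.0, -1.0]]
wrist_force: [-0.1, -0.0, 0.2]
gripper_width: 0.296
wrist_force: [-0.5, -0.7, 0.8]
wrist_force: [-1.2, -1.5, -0.7]
wrist_force: [-0.4, -0.3, 0.3]
wrist_force: [0.3, 0.2, 0.3]
wrist_force: [-0.1, -1.0, 0.7]
wrist_force: [-0.8, -0.8, 0.0]
wrist_force: [-0.0, -0.8, -0.1]
wrist_force: [0.3, -1.2, 0.9]
wrist_force: [0.9, -1.7, 0.2]
wrist_force: [-0.1, -0.9, -0.0]
wrist_force: [-1.1, -0.9, -0.8]
wrist_force: [0.6, -1.0, -0.3]
```

```bash
python3 -m inch '[{"fingers":1,"delta_pos":[0,0.05,0],"spin":0},{"fingers":1,"delta_pos":[0,0.1,0],"spin":0},{"fingers":1,"delta_pos":[0,0.1,0],"spin":0}]'
for i in 1 2 3 4 5 6 7 8 9 10; do python3 -m inch '[{"fingers":1,"delta_pos":[0,0,0],"spin":0}]' | grep wrist; done; python3 look.py 12
```

```text
time_s: 17.2
tcp_pos: [0.5112, 0.0381, 0.2569]
ee_rot: [[1.0, 0.013, 0.0], [0.013, -1.0, 0.001], [0.0, -0.001, -1.0]]
wrist_force: [-0.4, 1.8, -0.4]
gripper_width: 0.297
wrist_force: [-0.3, 2.6, -0.6]
wrist_force: [0.1, 2.8, -0.4]
wrist_force: [-0.5, 2.6, -0.1]
wrist_force: [0.4, 2.5, -0.5]
wrist_force: [-0.0, 2.2, -0.1]
wrist_force: [0.5, 3.2, -0.4]
wrist_force: [0.3, 1.6, -0.5]
wrist_force: [0.8, 2.7, 0.1]
wrist_force: [0.6, 2.6, -0.6]
wrist_force: [0.7, 0.9, 0.3]
18.2 25.64148870426413 [0.732  0.904  0.3424] [0.5112 0.0375 0.2571]
bar side [187.5195 322.6401] top [455.5706 305.5987]
seat side [184.2418 269.1938] top [439.2052 290.0633]
```

View pics/s12.png

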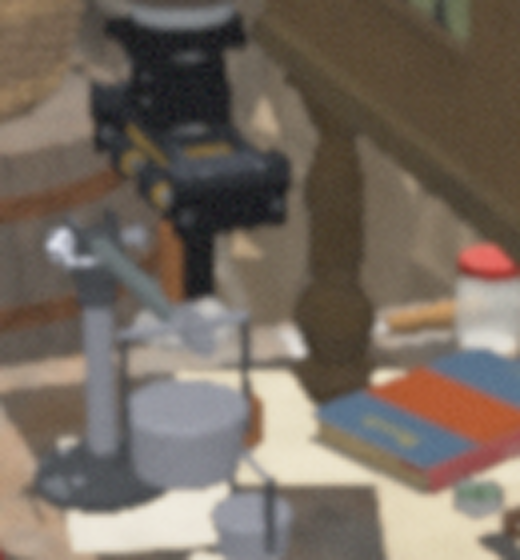

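```bash
for i in 1 2 3 4; do python3 -m inch '[{"fingers":1,"delta_pos":[0,0,0],"spin":0}]' | grep -E "tcp|wrist"; done
for i in 1 2 3 4 5 6; do python3 -m inch '[{"fingers":1,"delta_pos":[0,-0.05,0],"spin":0},{"fingers":1,"delta_pos":[0,-0.05,0],"spin":0}]' | grep -E "tcp|wrist"; done
```

```text
tcp_pos: [0.5112, 0.0375, 0.2571]
wrist_force: [0.8, 2.7, 0.4]
tcp_pos: [0.5112, 0.0375, 0.2571]
wrist_force: [-0.5, 3.8, -0.3]
tcp_pos: [0.5112, 0.0375, 0.2571]
wrist_force: [1.3, 2.9, -0.1]
tcp_pos: [0.5112, 0.0375, 0.2571]
wrist_force: [0.9, 2.2, -0.5]
tcp_pos: [0.511, 0.0376, 0.2571]
wrist_force: [1.2, 0.5, 0.1]
tcp_pos: [0.5109, 0.0377, 0.2571]
wrist_force: [0.4, -1.8, 2.1]
tcp_pos: [0.5108, 0.0386, 0.257]
wrist_force: [-0.3, -2.2, -0.4]
tcp_pos: [0.5109, 0.0394, 0.257]
wrist_force: [-0.4, -1.1, 1.0]
tcp_pos: [0.511, 0.04, 0.257]
wrist_force: [0.9, -0.9, 0.0]
tcp_pos: [0.5111, 0.0406, 0.257]
wrist_force: [-0.4, -2.2, 0.5]
```

```bash
python3 -m inch '[{"fingers":1,"delta_pos":[0,-0.08,0],"spin":0},{"fingers":1,"delta_pos":[0,-0.15,0],"spin":0},{"fingers":1,"delta_pos":[0,-0.15,0],"spin":0},{"fingers":1,"delta_pos":[0,-0.15,0],"spin":0},{"fingers":1,"delta_pos":[0,-0.11,0],"spin":0},{"fingers":1,"delta_pos":[0,-0.11,0],"spin":0},{"fingers":1,"delta_pos":[0,-0.11,0],"spin":0}]'
for i in 1 2 3 4 5 6 7 8 9 10; do python3 -m inch '[{"fingers":1,"delta_pos":[0,0,0],"spin":0}]' | grep -E "wrist"; done; python3 -c "
from station import sense; s=sense();print(s['tcp_pos'],s['time_s'])"
```

```text
time_s: 20.6
tcp_pos: [0.511, 0.041, 0.2572]
ee_rot: [[1.0, 0.013, -0.0], [0.013, -1.0, -0.001], [-0.0, 0.001, -1.0]]
wrist_force: [-0.1, -5.3, 0.7]
gripper_width: 0.299
wrist_force: [-0.2, -5.4, 0.2]
wrist_force: [-0.3, -6.0, 1.1]
wrist_force: [-0.1, -5.1, 0.9]
wrist_force: [0.0, -5.1, 0.3]
wrist_force: [0.0, -4.8, 1.0]
wrist_force: [0.6, -5.2, 0.8]
wrist_force: [-0.2, -5.0, 0.8]
wrist_force: [-0.0, -4.7, 0.4]
wrist_force: [0.4, -5.1, 1.8]
wrist_force: [0.8, -5.6, -0.1]
[0.5110216  0.04104084 0.25713701] 21.6
```

```bash
for i in 1 2 3 4 5; do python3 -m inch '[{"fingers":1,"delta_pos":[0,0.04,0],"spin":0},{"fingers":1,"delta_pos":[0,0.04,0],"spin":0}]' | grep -E "tcp|wrist"; done; python3 look.py 13
```

```text
tcp_pos: [0.511, 0.041, 0.2571]
wrist_force: [-0.1, -5.4, 0.8]
tcp_pos: [0.5111, 0.0409, 0.257]
wrist_force: [-0.5, -4.4, 1.7]
tcp_pos: [0.5111, 0.0408, 0.2569]
wrist_force: [-0.8, -2.4, 1.0]
tcp_pos: [0.5113, 0.0407, 0.2569]
wrist_force: [0.3, -0.0, 0.4]
tcp_pos: [0.5114, 0.0405, 0.257]
wrist_force: [-0.2, 2.6, 0.5]
22.6 26.448010415443537 [-0.169   2.6405  0.4875] [0.5114 0.0405 0.257 ]
bar side [186.2996 321.0507] top [450.5401 305.4605]
seat side [184.2418 269.1938] top [439.2052 290.0633]
```

```bash
python3 - <<'E'
from h import *
np.set_printoptions(precision=2,suppress=True)
crop("pics/sf13.png",(290,190,345,235),"pics/z13.png",14)
s=sense();bar=s["tcp_pos"]-[0,0,.0264]
print((proj("side",bar)-[290,190])*14)
print([(px(d["location"])-[290,190])*14 for d in spot_point("side","peg_seat")],[(px(d["location"])-[290,190])*14 for d in spot_point("side","bail_bar")])
E
```

```text
[372.4  283.85]
[] [array([334.88, 250.43]), array([530.21, 767.2 ])]
```

View pics/z13.png

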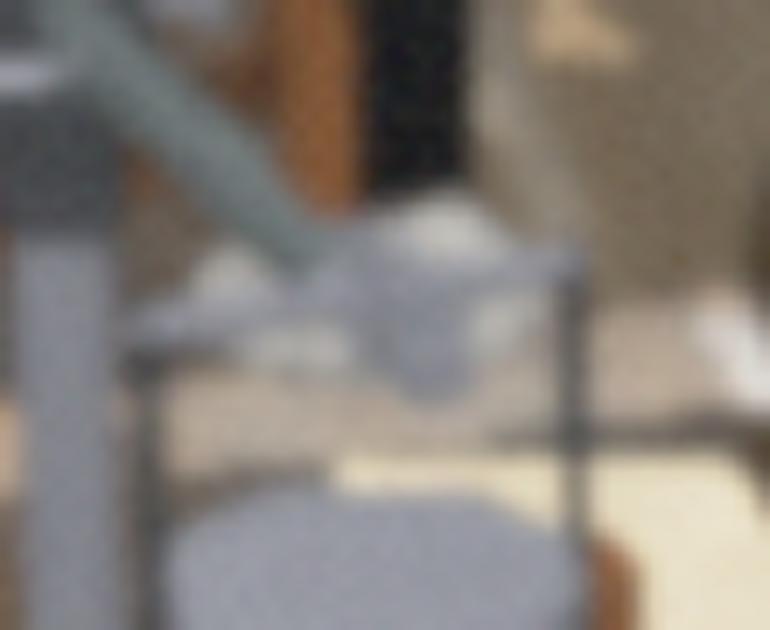

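View pics/t13.png

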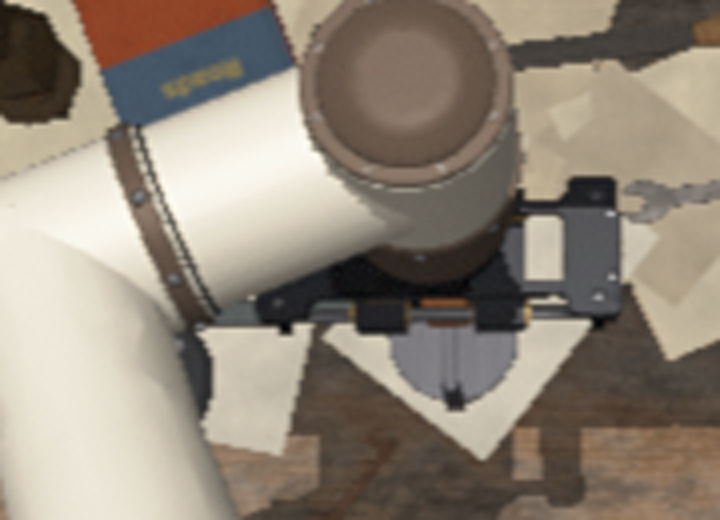

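```bash
for i in 1 2 3 4 5 6; do python3 -m inch '[{"fingers":1,"delta_pos":[0,0.05,0],"spin":0},{"fingers":1,"delta_pos":[0,0.05,0],"spin":0}]' | grep -E "tcp|wrist"; done
```

```text
tcp_pos: [0.5113, 0.0392, 0.2571]
wrist_force: [0.7, 2.0, -0.1]
tcp_pos: [0.5112, 0.0385, 0.2571]
wrist_force: [0.6, 1.9, 0.2]
tcp_pos: [0.5111, 0.038, 0.2571]
wrist_force: [0.5, 2.7, -0.2]
tcp_pos: [0.5111, 0.0375, 0.257]
wrist_force: [0.3, 1.9, 0.2]
tcp_pos: [0.5111, 0.037, 0.257]
wrist_force: [1.0, 1.8, -0.1]
tcp_pos: [0.5111, 0.0365, 0.257]
wrist_force: [0.1, 2.4, -0.2]
```

```bash
python3 -m inch '[{"fingers":1,"delta_pos":[0,-0.05,0],"spin":0},{"fingers":1,"delta_pos":[0,-0.05,0],"spin":0},{"fingers":1,"delta_pos":[0,-0.05,0],"spin":0}]'
for i in 1 2 3 4 5 6 7 8 9 10 11 12; do python3 -m inch '[{"fingers":1,"delta_pos":[0,0,0],"spin":0}]' | grep -E "wrist"; done
```

```text
time_s: 24.3
tcp_pos: [0.5111, 0.0367, 0.2571]
ee_rot: [[1.0, 0.013, -0.0], [0.013, -1.0, -0.001], [-0.0, 0.001, -1.0]]
wrist_force: [-0.4, -0.5, 0.3]
gripper_width: 0.301
wrist_force: [0.3, -0.9, 0.9]
wrist_force: [-0.2, -0.9, -0.4]
wrist_force: [0.2, -0.8, 0.8]
wrist_force: [0.0, -1.5, 0.7]
wrist_force: [1.0, -2.4, 1.6]
wrist_force: [-0.3, -0.5, 0.2]
wrist_force: [-0.4, -1.7, 0.4]
wrist_force: [0.4, -1.2, -0.3]
wrist_force: [-0.4, -1.2, 0.3]
wrist_force: [-0.1, -1.9, -0.4]
wrist_force: [0.1, -0.7, -0.4]
wrist_force: [-0.2, -1.8, 0.7]
```

```bash
python3 -m inch '[{"fingers":1,"delta_pos":[0,0.03,0],"spin":0},{"fingers":1,"delta_pos":[0,0.03,0],"spin":0},{"fingers":1,"delta_pos":[0,0.03,0],"spin":0}]'
for i in 1 2 3 4 5 6 7 8; do python3 -m inch '[{"fingers":1,"delta_pos":[0,0,0],"spin":0}]' | grep -E "wrist"; done
```

```text
time_s: 25.8
tcp_pos: [0.5111, 0.037, 0.257]
ee_rot: [[1.0, 0.013, -0.0], [0.013, -1.0, 0.0], [-0.0, -0.0, -1.0]]
wrist_force: [-1.1, -0.4, 0.5]
gripper_width: 0.297
wrist_force: [-0.6, -1.0, -0.4]
wrist_force: [-0.5, -0.7, -0.8]
wrist_force: [-0.4, -0.3, -0.3]
wrist_force: [-0.2, -0.0, 1.0]
wrist_force: [-0.6, -0.6, -0.0]
wrist_force: [-0.0, -0.1, -0.3]
wrist_force: [-1.2, 0.1, -0.4]
wrist_force: [-0.8, 0.6, 0.3]
```

```bash
python3 -m inch '[{"fingers":2.6,"delta_pos":[0,0,0],"spin":0},{"fingers":2.7,"delta_pos":[0,0,0],"spin":0},{"fingers":2.8,"delta_pos":[0,0,0],"spin":0},{"fingers":2.9,"delta_pos":[0,0,0],"spin":0},{"fingers":3.1,"delta_pos":[0,0,0],"spin":0},{"fingers":3.3,"delta_pos":[0,0,0],"spin":0},{"fingers":3.5,"delta_pos":[0,0,0],"spin":0},{"fingers":3.5,"delta_pos":[0,0,0],"spin":0},{"fingers":3.5,"delta_pos":[0,0,0],"spin":0},{"fingers":3.5,"delta_pos":[0,0,0],"spin":0}]'; python3 look.py 14
```

```text
time_s: 27.6
tcp_pos: [0.5111, 0.0368, 0.257]
ee_rot: [[1.0, 0.013, -0.0], [0.013, -1.0, -0.0], [-0.0, 0.0, -1.0]]
wrist_force: [-0.7, -0.0, 0.5]
gripper_width: 0.4
27.6 34.83102946988053 [-0.6922 -0.0055  0.4705] [0.5111 0.0368 0.257 ]
bar side [187.745  323.1405] top [456.805  305.7447]
seat side [184.2418 269.1938] top [439.2052 290.0633]
```

View pics/s14.png

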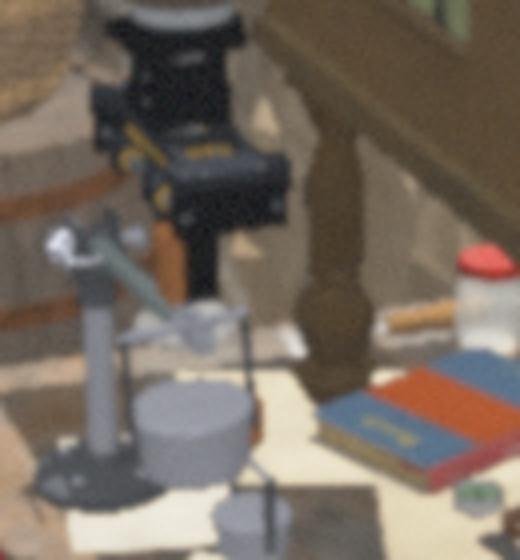

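View pics/t14.png

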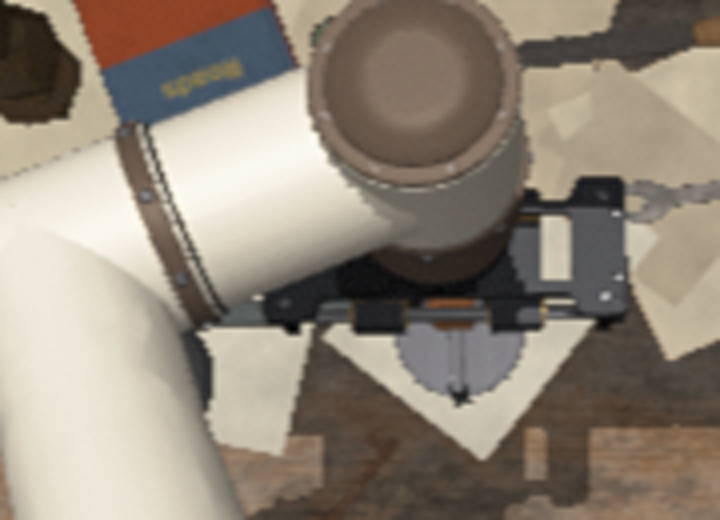

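```bash
python3 -m inch '[{"fingers":4.5,"delta_pos":[0,0,0],"spin":0},{"fingers":5.5,"delta_pos":[0,0,0],"spin":0},{"fingers":6.5,"delta_pos":[0,0,0],"spin":0},{"fingers":7.5,"delta_pos":[0,0,0],"spin":0},{"fingers":8.7,"delta_pos":[0,0,0],"spin":0},{"fingers":8.7,"delta_pos":[0,0,0],"spin":0},{"fingers":8.7,"delta_pos":[0,0,0],"spin":0},{"fingers":8.7,"delta_pos":[0,0,0],"spin":0},{"fingers":8.7,"delta_pos":[0,0,0],"spin":0},{"fingers":8.7,"delta_pos":[0,0,0],"spin":0}]'; python3 look.py 15
python3 - <<'E'
from h import *
crop("pics/sf15.png",(290,150,345,235),"pics/z15.png",7)
E
```

```text
time_s: 28.7
tcp_pos: [0.5111, 0.0368, 0.2571]
ee_rot: [[1.0, 0.013, -0.0], [0.013, -1.0, -0.0], [-0.0, 0.0, -1.0]]
wrist_force: [0.1, 0.7, -0.5]
gripper_width: 0.999
28.7 86.90391210161638 [ 0.1368  0.745  -0.4565] [0.5111 0.0368 0.2571]
bar side [187.7352 323.1101] top [456.768  305.7393]
seat side [184.2418 269.1938] top [439.2052 290.0633]
```

View pics/z15.png

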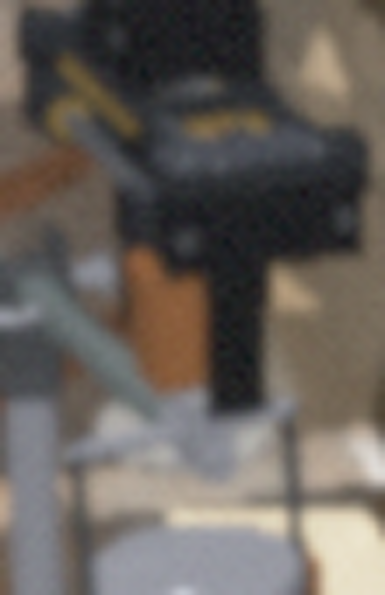

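View pics/t15.png

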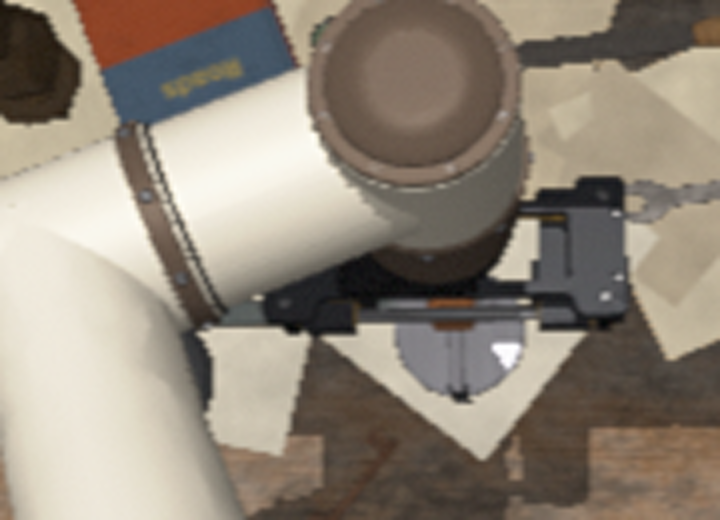

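```bash
python3 -m inch '[{"fingers":8.7,"delta_pos":[0,0,-0.3],"spin":0},{"fingers":8.7,"delta_pos":[0,0,-1],"spin":0},{"fingers":8.7,"delta_pos":[0,0,-2],"spin":0},{"fingers":8.7,"delta_pos":[0,0,-3.5],"spin":0},{"fingers":8.7,"delta_pos":[0,0,-5],"spin":0},{"fingers":8.7,"delta_pos":[0,0,-6.5],"spin":0},{"fingers":8.7,"delta_pos":[0,0,-8],"spin":0},{"fingers":8.7,"delta_pos":[0,0,-9],"spin":0},{"fingers":8.7,"delta_pos":[0,0,-9],"spin":0},{"fingers":8.7,"delta_pos":[-2,2,-9],"spin":0},{"fingers":8.7,"delta_pos":[-5,5,-9],"spin":0},{"fingers":8.7,"delta_pos":[-8,9,-9],"spin":0},{"fingers":8.7,"delta_pos":[-10,14,-9],"spin":0},{"fingers":8.7,"delta_pos":[-10,20,-9],"spin":0},{"fingers":8.7,"delta_pos":[-10,25,-9],"spin":0},{"fingers":8.7,"delta_pos":[-10,28,-9],"spin":0},{"fingers":8.7,"delta_pos":[-10,30,-9],"spin":0},{"fingers":8.7,"delta_pos":[-10,30,-9],"spin":0},{"fingers":8.7,"delta_pos":[-10,30,-9],"spin":0}]'; python3 look.py 16
python3 - <<'E'
from h import *
crop("pics/sf16.png",(290,170,345,235),"pics/z16.png",9)
E
```

```text
time_s: 30.7
tcp_pos: [0.4148, -0.2645, 0.3463]
ee_rot: [[1.0, 0.012, -0.001], [0.012, -1.0, 0.001], [-0.001, -0.001, -1.0]]
wrist_force: [0.5, 0.4, 0.1]
gripper_width: 0.998
30.7 86.86933104075379 [0.4592 0.3889 0.1066] [ 0.4148 -0.2645  0.3463]
bar side [185.5155 411.8108] top [1012.1159  440.4149]
seat side [184.2418 269.1938] top [439.2052 290.0633]
```

View pics/z16.png

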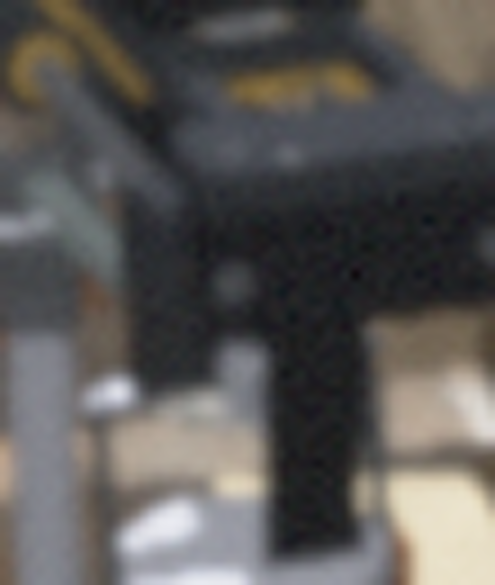

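View pics/t16.png

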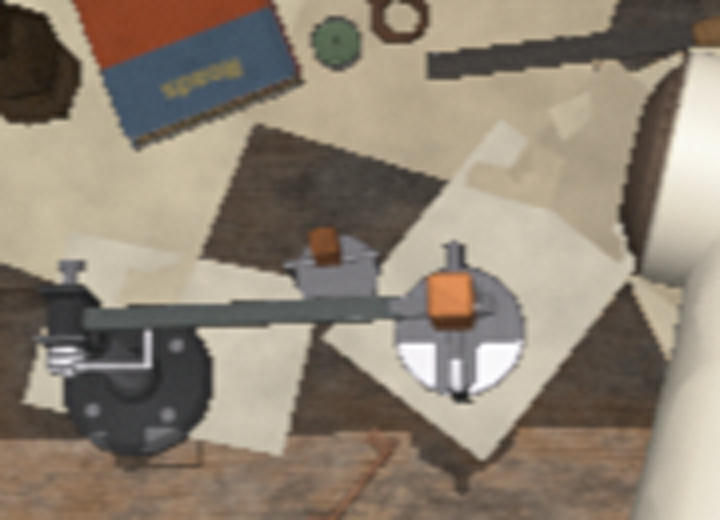

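View pics/sf16.png

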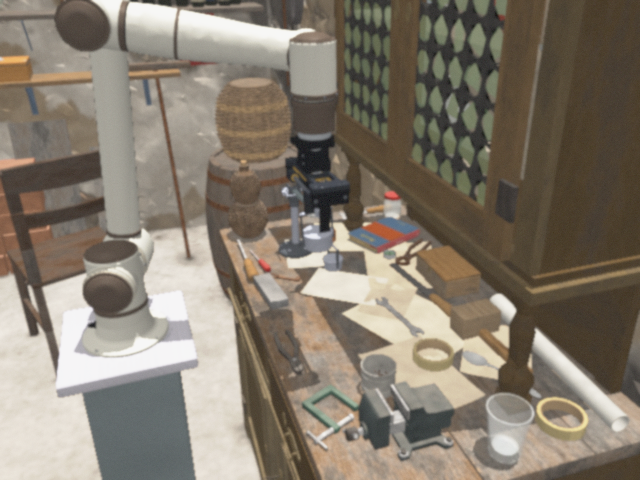

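```bash
python3 -m inch '[{"fingers":8.7,"delta_pos":[-2,0,0],"spin":0},{"fingers":8.7,"delta_pos":[-4,0,0],"spin":0},{"fingers":8.7,"delta_pos":[-7,0,0],"spin":0},{"fingers":8.7,"delta_pos":[-7,0,-4],"spin":0},{"fingers":8.7,"delta_pos":[-7,0,-8],"spin":0},{"fingers":8.7,"delta_pos":[-7,0,-10],"spin":0},{"fingers":8.7,"delta_pos":[-7,0,-10],"spin":0},{"fingers":8.7,"delta_pos":[-7,0,-10],"spin":0},{"fingers":8.7,"delta_pos":[-7,0,-10],"spin":0},{"fingers":8.7,"delta_pos":[-7,0,-10],"spin":0},{"fingers":8.7,"delta_pos":[-7,0,-10],"spin":0},{"fingers":8.7,"delta_pos":[-7,0,-10],"spin":0},{"fingers":8.7,"delta_pos":[-7,0,-10],"spin":0}]' ; python3 look.py 17
python3 - <<'E'
from h import *
np.set_printoptions(precision=4,suppress=True)
crop("pics/sf17.png",(290,170,345,235),"pics/z17.png",9)
g={}
for k in range(3):
  ims=[]
  for c in("side","top"):
    im=capture(c);ims.append(im)
    for t in("pail_grip","bail_bar","peg_seat"):
        print(k,c,t,[(px(d["location"]).round(1),round(d["conf"],2)) for d in spot_point(c,t)])
E
```

```text
time_s: 32.1
tcp_pos: [0.3452, -0.2655, 0.4468]
ee_rot: [[1.0, 0.013, -0.0], [0.013, -1.0, 0.0], [-0.0, -0.0, -1.0]]
wrist_force: [-0.1, 0.5, -0.1]
gripper_width: 0.999
32.1 86.94345284140265 [-0.0574  0.5078 -0.0511] [ 0.3452 -0.2655  0.4468]
bar side [ 45.5809 250.1973] top [1078.7689  553.8082]
seat side [184.2418 269.1938] top [439.2052 290.0633]
0 side pail_grip [(array([330.8, 236.1]), 0.8), (array([313.5, 197.3]), 0.56), (array([313.1, 209.7]), 0.39)]
0 side bail_bar [(array([332.2, 242.5]), 0.91), (array([313.9, 210.1]), 0.81)]
0 side peg_seat [(array([315.1, 211. ]), 0.76)]
0 top pail_grip [(array([290.5, 223.2]), 0.94), (array([258.5, 211.8]), 0.74)]
0 top bail_bar [(array([291.6, 229.4]), 0.95), (array([257.4, 214.8]), 0.73)]
0 top peg_seat [(array([294.8, 226.5]), 0.66)]
1 side pail_grip [(array([333.4, 236.2]), 0.84), (array([313.6, 198.5]), 0.72), (array([291. , 350.8]), 0.63)]
1 side bail_bar [(array([314.9, 207.6]), 0.79), (array([328.4, 245.2]), 0.74)]
1 side peg_seat [(array([316.2, 212.8]), 0.66)]
1 top pail_grip [(array([258.3, 209.5]), 0.64), (array([287.9, 222.8]), 0.63)]
1 top bail_bar [(array([292.6, 229.5]), 0.94), (array([262.5, 212.1]), 0.73)]
1 top peg_seat [(array([293.8, 228.3]), 0.59)]
2 side pail_grip [(array([333.2, 236.6]), 0.75), (array([394. , 317.6]), 0.61), (array([314.8, 195.3]), 0.56)]
2 side bail_bar [(array([314.3, 208. ]), 0.56), (array([331.1, 243.8]), 0.54)]
2 side peg_seat [(array([316.7, 213.3]), 0.59)]
2 top pail_grip [(array([259.3, 210.5]), 0.87), (array([292.2, 223.8]), 0.83)]
2 top bail_bar [(array([293.1, 230.5]), 0.95), (array([263.2, 212.8]), 0.6)]
2 top peg_seat [(array([290.9, 227.5]), 0.74), (array([291.2, 229.1]), 0.16)]
```

View pics/z17.png

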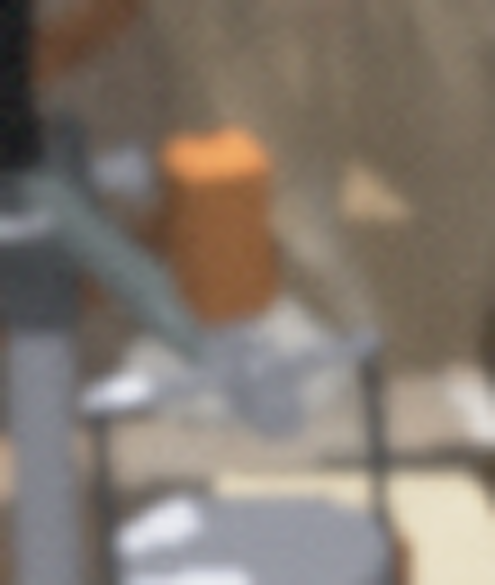

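View pics/s17.png

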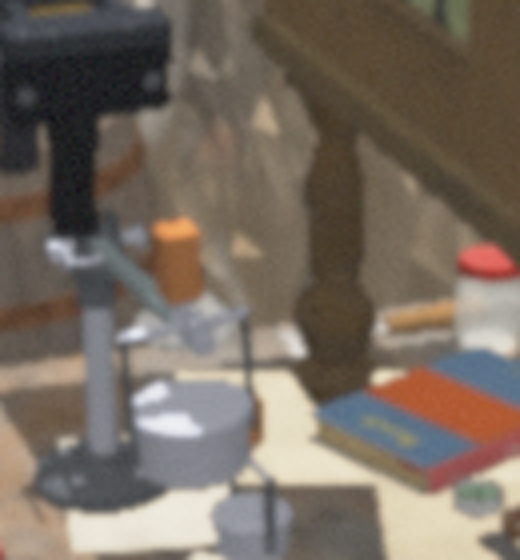

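View pics/t17.png

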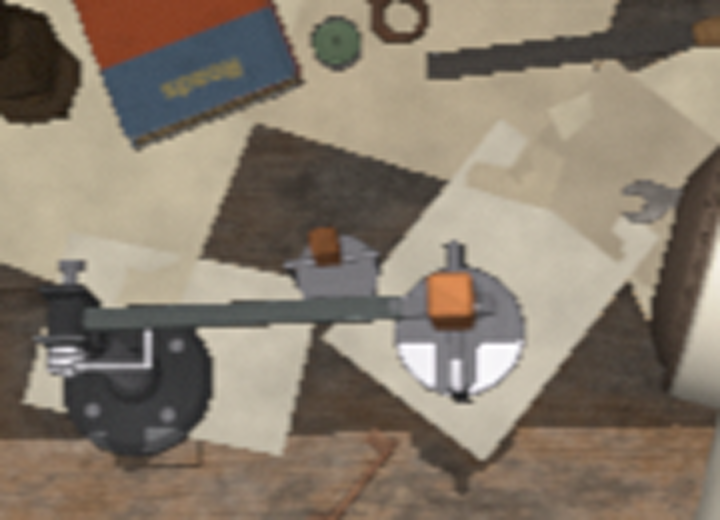

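```bash
python3 - <<'E'
from h import *
np.set_printoptions(precision=4,suppress=True)
f=lambda x,y:(270+x/4,130+y/4); g=lambda x,y:(180+x/4,150+y/4)
e1=tri(f(123,337),g(460,397)); e2=tri(f(246,312),g(455,243)); t=tri(f(175,225),g(451,289))
print(e1,e2,t); m=(e1[0]+e2[0])/2; v=t[0]-m; print(m,v,np.degrees(np.arctan2(v[:2],v[2])), np.degrees(np.arcsin((e2[0]-e1[0])[2]/.084)))
# lid top rim ellipse centre(side) 
for k in range(2):
    pass
E
python3 -m inch '[{"fingers":8.7,"delta_pos":[0,0,0],"spin":0},{"fingers":8.7,"delta_pos":[0,0,0],"spin":0},{"fingers":8.7,"delta_pos":[0,0,0],"spin":0},{"fingers":8.7,"delta_pos":[0,0,0],"spin":0},{"fingers":8.7,"delta_pos":[0,0,0],"spin":0},{"fingers":8.7,"delta_pos":[0,0,0],"spin":0},{"fingers":8.7,"delta_pos":[0,0,0],"spin":0}]' >/dev/null
python3 - <<'E'
from h import *
a=cv2.imread("pics/sf17.png");b=capture("side")[:,:,::-1];t=capture("top")
cv2.imwrite("pics/topf18.png",t[:,:,::-1])
A=cv2.cvtColor(a[190:260,295:340],6).astype(np.float32);B=cv2.cvtColor(np.ascontiguousarray(b[190:260,295:340]),6).astype(np.float32)
print(cv2.phaseCorrelate(A,B,cv2.createHanningWindow(A.shape[::-1],5)),np.abs(A-B).mean())
E
```

```text
(array([0.4613, 0.0339, 0.2288]), np.float64(0.00978443335373166)) (array([0.5505, 0.0377, 0.2316]), np.float64(0.0022037927806920305)) (array([0.5046, 0.0372, 0.2999]), np.float64(9.527618748565218e-05))
[0.5059 0.0358 0.2302] [-0.0013  0.0014  0.0696] [-1.0502  1.1195] 1.9225347498724494
((0.42021804993686374, 0.050002209074833104), 0.9049803065664974) 1.5603175
```

View pics/topf18.png

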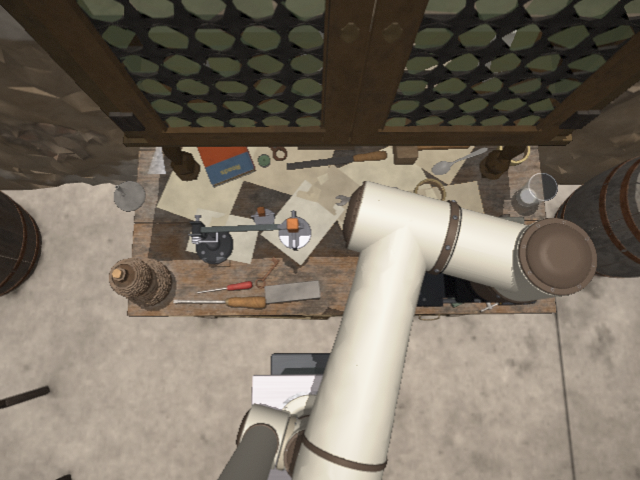

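```bash
for i in 1 2; do python3 -m inch '[{"fingers":8.7,"delta_pos":[0,0,0],"spin":0},{"fingers":8.7,"delta_pos":[0,0,0],"spin":0},{"fingers":8.7,"delta_pos":[0,0,0],"spin":0},{"fingers":8.7,"delta_pos":[0,0,0],"spin":0},{"fingers":8.7,"delta_pos":[0,0,0],"spin":0},{"fingers":8.7,"delta_pos":[0,0,0],"spin":0},{"fingers":8.7,"delta_pos":[0,0,0],"spin":0},{"fingers":8.7,"delta_pos":[0,0,0],"spin":0},{"fingers":8.7,"delta_pos":[0,0,0],"spin":0},{"fingers":8.7,"delta_pos":[0,0,0],"spin":0},{"fingers":8.7,"delta_pos":[0,0,0],"spin":0},{"fingers":8.7,"delta_pos":[0,0,0],"spin":0},{"fingers":8.7,"delta_pos":[0,0,0],"spin":0},{"fingers":8.7,"delta_pos":[0,0,0],"spin":0},{"fingers":8.7,"delta_pos":[0,0,0],"spin":0},{"fingers":8.7,"delta_pos":[0,0,0],"spin":0},{"fingers":8.7,"delta_pos":[0,0,0],"spin":0},{"fingers":8.7,"delta_pos":[0,0,0],"spin":0},{"fingers":8.7,"delta_pos":[0,0,0],"spin":0},{"fingers":8.7,"delta_pos":[0,0,0],"spin":0}]' >/dev/null; done
python3 - <<'E'
from h import *
g=lambda im:cv2.cvtColor(np.ascontiguousarray(im),cv2.COLOR_RGB2GRAY)[185:250,295:340].astype(np.float32)
F=[g(capture("side")) for _ in range(14)]
w=cv2.createHanningWindow(F[0].shape[::-1],5)
print([tuple(np.round(cv2.phaseCorrelate(F[0],f,w)[0],2)) for f in F[1:]])
h=lambda im:cv2.cvtColor(np.ascontiguousarray(im),cv2.COLOR_RGB2GRAY)[205:260,270:320].astype(np.float32)
F=[h(capture("top")) for _ in range(10)]
w=cv2.createHanningWindow(F[0].shape[::-1],5)
print([tuple(np.round(cv2.phaseCorrelate(F[0],f,w)[0],2)) for f in F[1:]])
print(sense()["time_s"])
E
```

```text
[(np.float64(0.54), np.float64(-0.0)), (np.float64(0.62), np.float64(0.01)), (np.float64(0.45), np.float64(-0.06)), (np.float64(0.71), np.float64(-0.03)), (np.float64(0.5), np.float64(-0.02)), (np.float64(0.61), np.float64(-0.0)), (np.float64(0.61), np.float64(0.05)), (np.float64(0.79), np.float64(-0.01)), (np.float64(0.56), np.float64(-0.03)), (np.float64(0.63), np.float64(-0.02)), (np.float64(0.54), np.float64(0.01)), (np.float64(0.59), np.float64(-0.19)), (np.float64(0.67), np.float64(0.01))]
[(np.float64(0.01), np.float64(-0.03)), (np.float64(0.0), np.float64(-0.05)), (np.float64(-0.01), np.float64(-0.01)), (np.float64(-0.01), np.float64(-0.04)), (np.float64(-0.02), np.float64(-0.06)), (np.float64(0.01), np.float64(-0.06)), (np.float64(0.01), np.float64(-0.02)), (np.float64(-0.02), np.float64(-0.04)), (np.float64(0.01), np.float64(-0.04))]
39.4
```

The image shifts stay constant within noise (the roughly 0.5 px column offset is constant from the second frame on, so an estimator bias). The pail is at rest, so I hand in.

```bash
python3 -c "
from station import finish_job; print(finish_job())"
```

```text
the job is handed in; nothing more can be done
None
```

The pail hangs at rest from the swing arm's notch and the job is handed in, at about 39 s on the robot's clock. `finish_job` gave no verdict.

**What I did:** I gripped the larger pail, turned it about 28° and passed its bail bar over the arm's lip into the notch. I then sank with the arm at about 20 mm/s, following its arc. I let go once the wrist force averaged about 0 N (pail roughly 3.6 N, so about 0.37 kg), and then backed off.

**Last checks:**
- **Release:** the bar sat at about 0.230 m before and after, so the arm hardly moved; that height puts the tilt at roughly 0.18 rad.
- **Pose:** the pail hung upright within about 2°, and the arm's lip shows in front of the bar in the side picture.
- **Rest:** fourteen side and ten top frames showed no motion beyond noise. There is a constant 0.5 px column offset after the first side frame, which I put down to the estimator.
- **Bystanders:** I saw no bystander moved, but in the last pictures the robot's arm hid the pliers, the nail tin and most of the spanner from the top camera. I did not measure their positions.

**What went less cleanly:**
- While centring the bar I pushed it against what I took to be the inner collar, at about 5–6 N sideways, under the 20 N limit. I backed off and re-centred it.
- Before release, the force reading suggested I was nearly balanced (+0.1 N), while the spring figures suggested about −0.3 N. The arm's lack of motion on release fits the force reading.
- One of the two bar-end measurements disagreed by about 10 mm between the cameras, so the tilt estimate is rough.

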